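# Find the key and lay the tea tins away in the locked case

### The arm

A 6-joint arm with a two-finger parallel gripper is mounted at the origin on the work surface. World frame = base frame: x ahead of the robot, y to its left, z up, the work surface at z = 0. Lengths are in mm, angles in rad, forces in N, time in s.
With the tool pointing down it reaches from about 275 to 750 mm from the base axis. Payload 10.2 kg.
Tool frame: the origin (TCP) lies at the very end of the fingers, on their centre line; the grasp point (between the pads) lies 19 mm behind it; z points along the fingers, y is the line along which they close (so a half turn about z gives the same grasp; the last joint's range is limited). The gripper opens to 88 mm and grips with 3 to 60 N. Pads are 18 mm wide; open, the fingers measure 123 mm over their backs; the gripper's body (75 mm by 187 mm) begins 45 mm behind the grasp point.
Start: joints at [-1.426, 0.313, 1.498, -0, 1.331, -0.223], TCP at [188.759, -489.899, 238.72] pointing down, gripper open.
Joint ranges: [-2.94, 2.94], [-0.97, 2.17], [0.19, 2.56], [-1.23, 4.37], [0.02, 3.11], [-2.88, 2.88]. Speed limits (rad/s): [2.39, 2.39, 3.01, 3.14, 3.14, 3.14].

### API

Orientations are given as [roll, pitch, yaw] about the fixed x, y, z axes, in that order (R = Rz(yaw) Ry(pitch) Rx(roll)).
In Python, from cell import status, eyes, hand_in gives the robot as it stands.
- The arm moves only by the tool play_rows, never from a script. Its argument "plan" is a list of rows, each a list of 7 numbers: the finger opening in m, from 0 to 0.0881, then the shift along the tool's x, y, z in m, then the turn, a rotation vector about the tool's x, y, z in rad. In form: [[fingers, x, y, z, ax, ay, az], ...]. A call has 1 to 12 rows; each row shifts and turns the commanded pose from where the row before left it, along the tool's axes as they then stand; what a row does not reach is not made up. A row lasts 1/8 s, in which the tool goes at most 62.5 mm and 10.7 degrees, less where a joint would pass 70% of its speed; a pose out of reach is approached as far as the arm can. A call is refused whole if a number of a shift passes 0.0625 or a number of a turn 0.188, either way. A call with a gripper value outside its range is refused whole. The fingers move at their own pace and stop on an object; the grip force is fixed at half the most. Time passes only in rows, so rows that do not move let the fingers close. It gives the time, the measured TCP pose, the force, the opening and the grip force at its end, in the units of the state.
- status.get_state(): the state, without advancing time (a new reading comes with each control period).
- eyes.camera(name): name is "side" or "top" or "wrist"; returns a dict with "color" (384x512x3 uint8, red, green, blue), "fov_y" (degrees; the focal length in pixels is half the picture's height over the tangent of half this angle, whatever the lens; pixels are square), "cx", "cy" (the principal point, pixels), "R" (3x3) and "t" (3): a world point X has camera coordinates R X + t. Camera axes: x right, y down, z forward; pixel columns grow to the right and rows downward; lengths in mm; the calibration is good to about 2 mm. A picture is of the moment at which its call begins. There is no depth.
- hand_in(): hands the job in; it is judged then, once.
The state is a dict: "time": time; "q": joint angles; "qd": joint speeds; "joint_efforts": joint torques, N m; "eef_pos": TCP position; "orientation": TCP orientation; "ft_force": force on the tool from outside, world axes, zero at the start; "wrist_torque": the same for the moment, N m; "finger_gap": finger opening in mm; "grip_force": force on a finger pad.
Only numpy, scipy, OpenCV 4.12 (cv2) and the standard library are available. Lean on these libraries where they do the work, as an engineer would, in place of code of your own. Each camera call takes 0.05 s, during which the arm holds its last target. There are 200 camera calls.

### The job

The clear hood of the tea-tin case is locked and only one of the three keys in the wooden block will turn the lock: try them in turn, putting every key that will not turn back in an empty slot of the block, and turn the right one anticlockwise as far as it goes and leave it in the lock. Then slide the hood fully open, lay all the tins from the tray in the case as a pyramid (three side by side lengthwise across the case as the bottom row, the others saddled in the gaps on top), and slide the hood fully shut over them. Leave the mug, the sugar jar and the pepper mill alone.

Things in the scene. Friction and masses are not known exactly. Their poses are not given: they have to be found in the camera images.
- case: White fixed case on a base plate 120 (x) x 400 (y) mm, 6 mm thick (y -165 to +235). Origin at table height under the centre of the tin compartment; z up. The lock pedestal, 120 x 58 mm, deck at z = 52 mm, is centred at x = 0, y = -135 mm. Tins lie with their axes along x: bottom row at about y = -46, 0, +46, axis z = 28; saddled ones at about y = -23, +23, axis z = 66.
- compartment (a point): Centre of the compartment's floor (6 mm above the case's origin, same axes). The compartment is 138 mm long in y between end walls 54 mm high (inner faces y = -69 and +69) and 74 mm in x between lips 5 mm high (inner faces x = -37 and +37): three 44 mm tins fit side by side.
- lock (a joint): Brass lock barrel, 58 x 58 x 14 mm, on the pedestal, top at case z = 66.5, on a vertical axis. 0 rad = locked; grows anticlockwise seen from above to a stop at 1.25 (unlocked). 0.06 N m friction, stays where left. A wrong key is stopped by wards inside before 0.6 rad. A key has about 0.1 rad of play before the barrel follows.
- keyway (a point): Centre of the keyway mouth on the barrel's top; the origin of a fully inserted key lies here. Keyway 10 x 42 mm, vertical, chamfered 2 mm, more than 54 mm deep, its long side along case y when the barrel is at 0, turning with it (point axes = barrel axes, long side y). Every key goes fully in, either way round.
- hood (a joint): Clear tunnel-shaped hood over the compartment (outer 112 x 148 x 101 mm, open at the lock end). 0 m = shut, slides along case +y (away from the lock) to a stop at 0.155 m, fully open, clear of the compartment. About 2 N of friction, stays where left. Held shut by the bolt until the lock is turned past about 1 rad.
- hood_handle (a point): Centre of the hood's upright aluminium fin handle, 64 (case x) x 12 (case y) x 36 mm high, standing on the hood's top, its foot 18 mm below this point (hood top at case z = 101). Moves with the hood; case x = 0, y = hood joint value.
- key_block: Fixed wooden block 60 (x) x 200 (y) x 62 mm high, origin under its centre, holding three keys upright in three slots 10 (x) x 42 (y) mm, 57 mm deep, chamfered 2 mm, at y = -62, 0, +62.
- slot_1 (a point): Centre of the mouth of key slot 1 (block y = -62 mm), on the block's top; the origin of a key fully in it lies here.
- slot_2 (a point): Centre of the mouth of key slot 2 (block y = 0 mm), on the block's top; the origin of a key fully in it lies here.
- slot_3 (a point): Centre of the mouth of key slot 3 (block y = 62 mm), on the block's top; the origin of a key fully in it lies here.
- key_a: Key, 104 mm high, all three alike from outside (which one fits changes each time), standing upright. Origin at the underside of its shoulder, z up. Steel blade 6 (x) x 38 (y) mm reaching down to z = -54; steel shoulder 20 x 50 mm from z = 0 to 6, which rests on the slot's or the lock's top; black flat head 12 (x) x 36 (y) mm from z = 6 to 50, to be gripped across its 12 mm. 150 g.
- key_b: Key, 104 mm high, all three alike from outside (which one fits changes each time), standing upright. Origin at the underside of its shoulder, z up. Steel blade 6 (x) x 38 (y) mm reaching down to z = -54; steel shoulder 20 x 50 mm from z = 0 to 6, which rests on the slot's or the lock's top; black flat head 12 (x) x 36 (y) mm from z = 6 to 50, to be gripped across its 12 mm. 150 g.
- key_c: Key, 104 mm high, all three alike from outside (which one fits changes each time), standing upright. Origin at the underside of its shoulder, z up. Steel blade 6 (x) x 38 (y) mm reaching down to z = -54; steel shoulder 20 x 50 mm from z = 0 to 6, which rests on the slot's or the lock's top; black flat head 12 (x) x 36 (y) mm from z = 6 to 50, to be gripped across its 12 mm. 150 g.
- tray: Fixed wooden tray 100 (x) x 290 (y) mm, origin under its centre, floor 6 mm thick. End walls 36 mm high at y = -142 and +142, lips to z = 11 along x = -38.5 and +38.5, ribs 3 mm high (tops z = 9) at y = -81, -27, +27, +81 between the tins' places.
- tin_1: Tea tin (one colour each: 1 green, 2 red, 3 blue, 4 orange, 5 yellow; brass band near one end), cylinder 44 mm in diameter, 62 mm long, lying; about 120 g. Origin at its centre, x along its axis. Its ends are free to be gripped end to end (62 mm). One of the five may be missing.
- tin_2: Tea tin (one colour each: 1 green, 2 red, 3 blue, 4 orange, 5 yellow; brass band near one end), cylinder 44 mm in diameter, 62 mm long, lying; about 120 g. Origin at its centre, x along its axis. Its ends are free to be gripped end to end (62 mm). One of the five may be missing.
- tin_3: Tea tin (one colour each: 1 green, 2 red, 3 blue, 4 orange, 5 yellow; brass band near one end), cylinder 44 mm in diameter, 62 mm long, lying; about 120 g. Origin at its centre, x along its axis. Its ends are free to be gripped end to end (62 mm). One of the five may be missing.
- tin_4: Tea tin (one colour each: 1 green, 2 red, 3 blue, 4 orange, 5 yellow; brass band near one end), cylinder 44 mm in diameter, 62 mm long, lying; about 120 g. Origin at its centre, x along its axis. Its ends are free to be gripped end to end (62 mm). One of the five may be missing.
- tin_5: Tea tin (one colour each: 1 green, 2 red, 3 blue, 4 orange, 5 yellow; brass band near one end), cylinder 44 mm in diameter, 62 mm long, lying; about 120 g. Origin at its centre, x along its axis. Its ends are free to be gripped end to end (62 mm). One of the five may be missing.
- mug: White mug, 80 mm across, 95 mm high, origin under its centre. Not to be moved.
- sugar_jar: Black jar with steel cap, 90 mm across, 110 mm high, origin under its centre. Not to be moved.
- pepper_mill: Dark wooden pepper mill, 54 mm across, 145 mm high, origin under its centre. Not to be moved.
Mind the look-alikes: they are no part of the job. There is more than one size of the tin_5; the job needs the middle-sized.

How it is judged (in metres and radians):
On the way, in this order (a step that is already met when the one before it is completed fails the run):
1. the lock is turned to open (past 1.1 rad) with a key fully in it (value of joint lock above 1.1 rad and distance between any of key_a, key_b, key_c and keyway below 0.008 m), for 0.2 s.
2. the hood is slid open (more than 140 mm) (value of joint hood above 0.14 m), for 0.2 s.
3. all tins lie in the case as a pyramid, lengthwise across it, none higher than saddled on the bottom row, while the hood is open (x of tin_1 in the frame of case between -0.014 and 0.014 m and y of tin_1 in the frame of case between -0.052 and 0.052 m and z of tin_1 in the frame of case between 0.022 and 0.07 m and angle between the x axis of each of tin_1, tin_2, tin_3, tin_4, tin_5 and the x axis of case, either way round below 0.25 rad and x of tin_2 in the frame of case between -0.014 and 0.014 m and y of tin_2 in the frame of case between -0.052 and 0.052 m and z of tin_2 in the frame of case between 0.022 and 0.07 m and x of tin_3 in the frame of case between -0.014 and 0.014 m and y of tin_3 in the frame of case between -0.052 and 0.052 m and z of tin_3 in the frame of case between 0.022 and 0.07 m and x of tin_4 in the frame of case between -0.014 and 0.014 m and y of tin_4 in the frame of case between -0.052 and 0.052 m and z of tin_4 in the frame of case between 0.022 and 0.07 m and x of tin_5 in the frame of case between -0.014 and 0.014 m and y of tin_5 in the frame of case between -0.052 and 0.052 m and z of tin_5 in the frame of case between 0.022 and 0.07 m and value of joint hood above 0.12 m), for 0.2 s.
At the end, for the whole second after the job is handed in: Tins at rest in the compartment: axes along its x (0.25 rad), centres within 14 mm in x, 52 mm in y, axis 22 to 70 mm high; hood shut (10 mm); lock past 1.05 rad, key in it (8 mm); other keys in slots of the block (10 mm) (x of tin_1 in the frame of case between -0.014 and 0.014 m and y of tin_1 in the frame of case between -0.052 and 0.052 m and z of tin_1 in the frame of case between 0.022 and 0.07 m and angle between the x axis of each of tin_1, tin_2, tin_3, tin_4, tin_5 and the x axis of case, either way round below 0.25 rad and x of tin_2 in the frame of case between -0.014 and 0.014 m and y of tin_2 in the frame of case between -0.052 and 0.052 m and z of tin_2 in the frame of case between 0.022 and 0.07 m and x of tin_3 in the frame of case between -0.014 and 0.014 m and y of tin_3 in the frame of case between -0.052 and 0.052 m and z of tin_3 in the frame of case between 0.022 and 0.07 m and x of tin_4 in the frame of case between -0.014 and 0.014 m and y of tin_4 in the frame of case between -0.052 and 0.052 m and z of tin_4 in the frame of case between 0.022 and 0.07 m and x of tin_5 in the frame of case between -0.014 and 0.014 m and y of tin_5 in the frame of case between -0.052 and 0.052 m and z of tin_5 in the frame of case between 0.022 and 0.07 m and (distance between key_a and keyway below 0.01 m or distance between key_a and slot_1 below 0.01 m or distance between key_a and slot_2 below 0.01 m or distance between key_a and slot_3 below 0.01 m) and (distance between key_b and keyway below 0.01 m or distance between key_b and slot_1 below 0.01 m or distance between key_b and slot_2 below 0.01 m or distance between key_b and slot_3 below 0.01 m) and (distance between key_c and keyway below 0.01 m or distance between key_c and slot_1 below 0.01 m or distance between key_c and slot_2 below 0.01 m or distance between key_c and slot_3 below 0.01 m) and distance between any of key_a, key_b, key_c and keyway below 0.008 m and value of joint lock above 1.05 rad and value of joint hood below 0.01 m and linear speed of each of tin_1, tin_2, tin_3, tin_4, tin_5 below 0.03 m/s); the robot touches nothing.
It fails at once if the mug, the sugar jar or the pepper mill is moved more than 20 mm (distance of any of mug, sugar_jar, pepper_mill from where it was at the start of the episode above 0.02 m).
Of tin_1, tin_2, tin_3, tin_4, tin_5 only 4 to 5 are there at a start; the rules pass over those that are not, and their reading is None.
At some moment in a run one of tin_1, tin_2, tin_3, tin_4, tin_5 may be knocked a few centimetres aside while the robot is not near it.
It also fails if it takes over 210 s, if anything falls off the work surface, if the arm or the gripper's body presses on something with over 40 N, if the wrist force passes 120 N, or if a joint passes its speed limit or range.

## Working session

There is one attempt and no reset: what is moved stays moved. The work goes in short steps, Python scripts to look and compute and a tool call to move; the robot and the scene stay as the last step left them, time stands still between calls to the robot, and variables do not carry over. Pictures are saved under pics/ and viewed, at most 14 in all, crops included, and the job is handed in when it is done.

Besides the shell and the picture viewer there is one more tool, called after "Call:" as name([rows], argument=value, ...), one row to a line, values as JSON. play_rows: Moves the arm, as the interface text tells. Its arguments: {"type":"object","properties":{"plan":{"type":"array","items":{"type":"array","items":{"type":"number"}}}},"required":["plan"]}

```bash
ls; mkdir -p pics; cat > h.py <<'E'
import numpy as np, cv2
from cell import status, eyes
from scipy.spatial.transform import Rotation as Ro
def snap(n,f=None):
    c=eyes.camera(n)
    if f: cv2.imwrite('pics/'+f,c['color'][:,:,::-1])
    return c
def K(c):
    f=c['color'].shape[0]/2/np.tan(np.radians(c['fov_y'])/2); return f,c['cx'],c['cy']
def ray(c,u,v):
    f,cx,cy=K(c);R=np.array(c['R']);t=np.array(c['t'])
    d=R.T@np.array([(u-cx)/f,(v-cy)/f,1]); return -R.T@t,d
def onz(c,u,v,z):
    o,d=ray(c,u,v); return o+d*(z-o[2])/d[2]
def proj(c,X):
    f,cx,cy=K(c);p=np.array(c['R'])@np.array(X)+np.array(c['t']); return np.array([cx+f*p[0]/p[2],cy+f*p[1]/p[2]])
def two(c1,p1,c2,p2):
    o1,d1=ray(c1,*p1);o2,d2=ray(c2,*p2)
    s=np.linalg.lstsq(np.c_[d1,-d2],o2-o1,rcond=None)[0]
    a=o1+s[0]*d1;b=o2+s[1]*d2; return (a+b)/2,np.linalg.norm(a-b)
E
python3 - <<'E'
from h import *
np.set_printoptions(precision=3,suppress=True)
print(status.get_state())
for n in ('top','side','wrist'):
    c=snap(n,n+'0.png'); print(n,c['fov_y'],c['cx'],c['cy'],np.array(c['R']).round(3).tolist(),np.array(c['t']).round(1))
    np.save(n+'0.npy',c,allow_pickle=True)
E
```

```text
pics
{'time': 0.0, 'q': array([-1.426,  0.313,  1.498, -0.   ,  1.331, -0.223]), 'qd': array([-0.   , -0.   , -0.   , -0.001, -0.001,  0.001]), 'joint_efforts': array([  0.   , -40.221, -25.227,   0.069,   0.035,  -0.   ]), 'eef_pos': array([ 188.723, -489.656,  238.193]), 'orientation': array([-3.14 , -0.   ,  0.368]), 'ft_force': array([-0.524, -0.641,  0.985]), 'wrist_torque': array([-0.009, -0.034, -0.019]), 'grip_force': 0.0, 'finger_gap': 88.25096846787041}
top 43.691245139856925 247.68881051926957 194.86728762180562 [[0.001, -1.0, 0.018], [-0.991, -0.003, -0.133], [0.133, -0.017, -0.991]] [ -25.3  494.6 1371.5]
side 43.206567607628884 257.78831275694154 201.0366660014632 [[0.992, -0.129, -0.005], [-0.088, -0.645, -0.759], [0.094, 0.753, -0.651]] [-494.8  118.5 1640.2]
wrist 70.4722776551598 252.72615951772207 194.2811979141224 [[0.359, -0.933, -0.001], [-0.887, -0.342, 0.311], [-0.29, -0.111, -0.951]] [-524.4  -42.1  392.4]
```

View pics/top0.png

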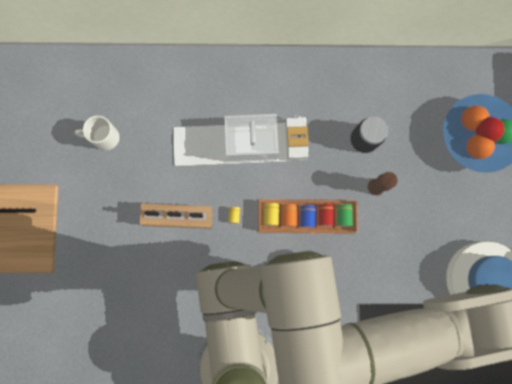

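View pics/side0.png

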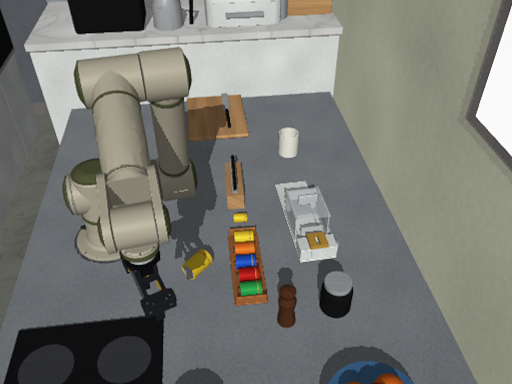

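```bash
python3 - <<'E'
from h import *
np.set_printoptions(precision=1,suppress=True)
t=np.load('top0.npy',allow_pickle=True).item();s=np.load('side0.npy',allow_pickle=True).item()
I=t['color'][100:240,130:390][:,:,::-1]
cv2.imwrite('pics/crop1.png',cv2.resize(I,None,fx=3,fy=3,interpolation=cv2.INTER_CUBIC))
for c,n in((t,'top'),(s,'side')):
    h=cv2.cvtColor(c['color'],cv2.COLOR_RGB2HSV)
    for nm,lo,hi in(('yel',22,34),('ora',9,18),('blu',105,125),('red',0,6),('gre',45,80)):
        m=cv2.inRange(h,(lo,150,60),(hi,255,255))
        k,l,st,ce=cv2.connectedComponentsWithStats(m)
        for i in range(1,k):
            if st[i,4]>40:
                u,v=ce[i]; r=cv2.minAreaRect(np.argwhere(l==i)[:,::-1].astype(np.float32))
                print(n,nm,st[i,4],ce[i],np.array(r[1]),r[2],'z28',onz(c,u,v,40))
E
```

```text
top yel 291 [271.7 213.6] [14.6 21. ] 4.39870548248291 z28 [438.9 -93.9  40. ]
top yel 114 [234.  214.7] [ 8.7 13.4] 7.125016689300537 z28 [435.6  15.4  40. ]
top ora 395 [474.  116.8] [18.8 25. ] 47.29060745239258 z28 [ 732.9 -705.4   40. ]
top ora 447 [480.3 146.5] [21. 25.] 90.0 z28 [ 641.7 -718.7   40. ]
top ora 331 [289.7 214.7] [22. 15.] 90.0 z28 [ 435.9 -146.3   40. ]
top blu 132 [309.9 218.2] [14.  9.] 90.0 z28 [ 425.9 -205.    40. ]
top red 442 [490.4 128.6] [26.1 20.4] 19.983104705810547 z28 [ 696.6 -752.8   40. ]
top red 215 [326.7 216.3] [15. 14.] 90.0 z28 [ 431.6 -254.1   40. ]
side yel 116 [240.1 217. ] [ 8. 12.] 90.0 z28 [437.3  -7.4  40. ]
side yel 213 [243.5 235.6] [11. 19.] 90.0 z28 [439.4 -98.2  40. ]
side yel 422 [198.5 262.1] [17.5 28.8] 47.48955154418945 z28 [ 289.6 -194.7   40. ]
side ora 1124 [245.6 266.9] [75.9 32.6] 84.0938491821289 z28 [ 431.2 -233.9   40. ]
side ora 487 [287.3 306.1] [40. 15.] 90.0 z28 [ 531.6 -395.2   40. ]
side ora 209 [388.2 379.1] [ 9. 27.] 90.0 z28 [ 739.9 -646.3   40. ]
side blu 185 [243.2 260.8] [13. 15.] 90.0 z28 [ 426.5 -208.    40. ]
side red 208 [246.3 274.1] [12.9 16.2] 84.2894058227539 z28 [ 430.2 -262.4   40. ]
side gre 215 [248.4 288.2] [13.2 16.1] 84.2894058227539 z28 [ 430.4 -316.9   40. ]
```

View pics/crop1.png

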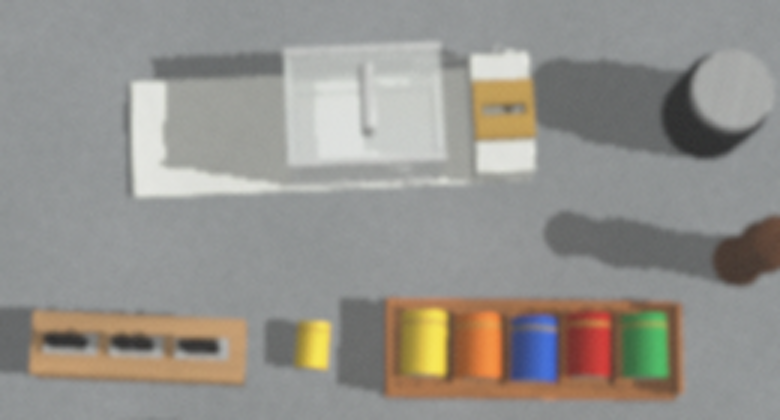

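The tray's yellow tin (top 272,214; as long as the orange one) is the middle-sized one. The small yellow at (234,214) and the big one (side 198,262; 1.5x longer) are look-alikes. Lock at top (298,137), block at (176,215), hood fin at (253,132). Next, coarse world positions.

```bash
python3 - <<'E'
from h import *
np.set_printoptions(precision=1,suppress=True)
t=np.load('top0.npy',allow_pickle=True).item()
h=cv2.cvtColor(t['color'],cv2.COLOR_RGB2HSV)
def big(m,x0,y0,x1,y1):
    M=np.zeros_like(m);M[y0:y1,x0:x1]=m[y0:y1,x0:x1]
    M=cv2.morphologyEx(M,cv2.MORPH_CLOSE,np.ones((5,5)))
    k,l,st,ce=cv2.connectedComponentsWithStats(M);i=1+st[1:,4].argmax()
    return l==i
def rect(m,z):
    cs,_=cv2.findContours(m.astype(np.uint8),cv2.RETR_EXTERNAL,2)
    p=np.array([onz(t,u,v,z)[:2] for u,v in cs[0][:,0]],np.float32)
    return cv2.minAreaRect(p)
wood=cv2.inRange(h,(8,70,60),(22,255,255))
print('block',rect(big(wood,135,195,220,235),62))
print('tray',rect(big(cv2.inRange(h,(5,60,40),(22,255,255)),252,190,365,240),25))
print('brass',rect(big(cv2.inRange(h,(14,100,80),(28,255,255)),280,112,315,165),66.5))
w=big(cv2.inRange(h,(0,0,150),(180,40,255)),165,108,318,172)
print('pedestal',rect(big(cv2.inRange(h,(0,0,190),(180,40,255)),284,112,316,165),52))
for z,p in((137,(252.7,132.3)),(66.5,(298,136.7)),(112,(150,214)),(112,(173,214.5)),(112,(197,215))): print(z,p,onz(t,*p,z))
s=status.get_state();print(s['eef_pos'])
E
```

```text
block ((431.0712890625, 181.30288696289062), (202.5408935546875, 61.84526824951172), 87.98706817626953)
tray ((433.41571044921875, -200.66554260253906), (292.7330627441406, 99.06132507324219), 89.32244873046875)
brass ((663.930419921875, -169.00677490234375), (53.87477111816406, 56.0416374206543), 0.2880515158176422)
pedestal ((619.5178833007812, -172.97186279296875), (29.9685115814209, 56.183692932128906), 0.28361958265304565)
137 (252.7, 132.3) [655.2 -36.2 137. ]
66.5 (298, 136.7) [ 661.8 -170.3   66.5]
112 (150, 214) [430.3 245.  112. ]
112 (173, 214.5) [429.1 182.1 112. ]
112 (197, 215) [427.8 116.3 112. ]
[ 188.7 -489.7  238.3]
```

```bash
cat >> h.py <<'E'
def plan(wps,f,step=50,dth=.16,start=None,chunk=12):
    """wps: (x,y,z,yaw[,n]) tool down; prints rows in the move's units"""
    s=status.get_state();p=s['eef_pos'].copy();y=s['orientation'][2]
    if start is not None: p=np.array(start[:3],float);y=start[3]
    rows=[]
    for w in wps:
        q=np.array(w[:3],float);dy=(w[3]-y+np.pi)%(2*np.pi)-np.pi
        n=max(int(np.ceil(np.linalg.norm(q-p)/step)),int(np.ceil(abs(dy)/dth)),1)
        for i in range(n):
            yy=y+dy*i/n
            d=Ro.from_euler('xyz',[np.pi,0,yy]).inv().apply((q-p)/n)/1000
            rows.append([f]+[round(float(v),4)+0 for v in d]+[0,0,round(-dy/n,3)+0])
        p=q;y=w[3]
    for i in range(0,len(rows),chunk): print(str(rows[i:i+chunk]).replace(' ','').replace('.0,',',').replace('-0,','0,'))
E
python3 - <<'E'
from h import *
plan([(431,181,240,1.57)],.088)
E
```

```text
[[0.088,0.0311,-0.0359,-0.0001,0,0,np.float64(-0.08)],[0.088,0.0339,-0.0333,-0.0001,0,0,np.float64(-0.08)],[0.088,0.0365,-0.0305,-0.0001,0,0,np.float64(-0.08)],[0.088,0.0388,-0.0275,-0.0001,0,0,np.float64(-0.08)],[0.088,0.0409,-0.0243,-0.0001,0,0,np.float64(-0.08)],[0.088,0.0427,-0.0209,-0.0001,0,0,np.float64(-0.08)],[0.088,0.0442,-0.0174,-0.0001,0,0,np.float64(-0.08)],[0.088,0.0455,-0.0138,-0.0001,0,0,np.float64(-0.08)],[0.088,0.0464,-0.0102,-0.0001,0,0,np.float64(-0.08)],[0.088,0.0471,-0.0064,-0.0001,0,0,np.float64(-0.08)],[0.088,0.0475,-0.0026,-0.0001,0,0,np.float64(-0.08)],[0.088,0.0475,0.0012,-0.0001,0,0,np.float64(-0.08)]]
[[0.088,0.0473,0.005,-0.0001,0,0,np.float64(-0.08)],[0.088,0.0467,0.0088,-0.0001,0,0,np.float64(-0.08)],[0.088,0.0459,0.0125,-0.0001,0,0,np.float64(-0.08)]]
```

Call:
play_rows([
  [0.088, 0.031, -0.036, 0, 0, 0, -0.08],
  [0.088, 0.034, -0.033, 0, 0, 0, -0.08],
  [0.088, 0.036, -0.03, 0, 0, 0, -0.08],
  [0.088, 0.039, -0.028, 0, 0, 0, -0.08],
  [0.088, 0.041, -0.024, 0, 0, 0, -0.08],
  [0.088, 0.043, -0.021, 0, 0, 0, -0.08],
  [0.088, 0.044, -0.017, 0, 0, 0, -0.08],
  [0.088, 0.045, -0.014, 0, 0, 0, -0.08],
  [0.088, 0.046, -0.01, 0, 0, 0, -0.08],
  [0.088, 0.047, -0.006, 0, 0, 0, -0.08],
  [0.088, 0.047, -0.003, 0, 0, 0, -0.08],
  [0.088, 0.048, 0.001, 0, 0, 0, -0.08],
])

```text
time: 1.65
eef_pos: [382.7, 46.7, 238.7]
orientation: [3.141, 0.0, 1.33]
ft_force: [0.9, -1.6, 0.2]
finger_gap: 87.8
grip_force: 0.0
```

Call:
play_rows([
  [0.088, 0.047, 0.005, 0, 0, 0, -0.08],
  [0.088, 0.047, 0.009, 0, 0, 0, -0.08],
  [0.088, 0.046, 0.012, 0, 0, 0, -0.08],
  [0.088, 0, 0, 0, 0, 0, 0],
  [0.088, 0, 0, 0, 0, 0, 0],
])

```text
time: 2.28
eef_pos: [430.7, 178.8, 238.5]
orientation: [-3.141, 0.0, 1.567]
ft_force: [-0.0, -0.2, -0.1]
finger_gap: 88.0
grip_force: 0.0
```

```bash
python3 - <<'E'
from h import *
np.set_printoptions(precision=3,suppress=True)
s=status.get_state();print(s['time'],s['eef_pos'],s['orientation'])
c=snap('wrist','w1.png');np.save('w1.npy',c,allow_pickle=True)
E
```

```text
2.275 [430.675 178.795 238.5  ] [-3.141  0.     1.567]
```

View pics/w1.png

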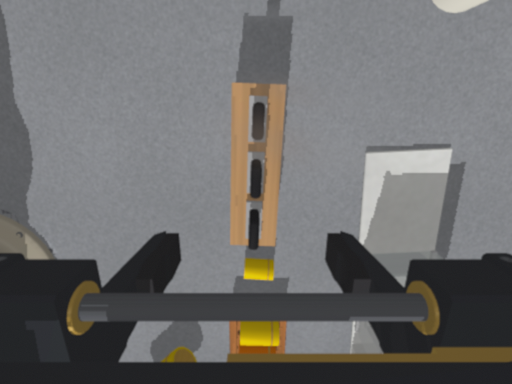

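```bash
python3 - <<'E'
from h import *
np.set_printoptions(precision=3,suppress=True)
c=np.load('w1.npy',allow_pickle=True).item()
h=cv2.cvtColor(c['color'],cv2.COLOR_RGB2HSV)
d=cv2.inRange(h,(0,0,0),(180,255,55));d[:85]=0;d[250:]=0;d[:,:240]=0;d[:,275:]=0
k,l,st,ce=cv2.connectedComponentsWithStats(d)
for i in range(1,k):
    if st[i,4]>60: print(st[i],ce[i],onz(c,*ce[i],112)[:2])
for v in (100,130,160,205,240):
    print(v,[tuple(c['color'][v,x]) for x in (230,236,246)])
w=cv2.inRange(h,(8,70,60),(22,255,255));w[252:]=0;w[:70]=0;w[:,:220]=0;w[:,300:]=0
for v in range(95,245,15):
    x=np.where(w[v])[0]; a=onz(c,x[0]-.5,v,62);b=onz(c,x[-1]+.5,v,62); print(v,x[0],x[-1],a[:2],b[:2])
cs=cv2.morphologyEx(w,cv2.MORPH_CLOSE,np.ones((21,21)))
y=np.where(cs.sum(1)>255*20)[0];print(y[0],y[-1],onz(c,258,y[0]-.5,62),onz(c,254,y[-1]+.5,62))
E
```

```text
[254 103  10  14 117] [258.513 109.034] [437.236 256.69 ]
[251 160  10  38 340] [255.588 178.771] [434.403 187.501]
[249 210  10  39 327] [253.596 228.997] [432.182 130.155]
100 [(np.uint8(141), np.uint8(138), np.uint8(139)), (np.uint8(181), np.uint8(141), np.uint8(100)), (np.uint8(172), np.uint8(135), np.uint8(95))]
130 [(np.uint8(142), np.uint8(137), np.uint8(135)), (np.uint8(178), np.uint8(141), np.uint8(102)), (np.uint8(169), np.uint8(134), np.uint8(98))]
160 [(np.uint8(147), np.uint8(137), np.uint8(130)), (np.uint8(177), np.uint8(138), np.uint8(98)), (np.uint8(174), np.uint8(138), np.uint8(103))]
205 [(np.uint8(158), np.uint8(135), np.uint8(116)), (np.uint8(172), np.uint8(134), np.uint8(93)), (np.uint8(166), np.uint8(152), np.uint8(143))]
240 [(np.uint8(172), np.uint8(141), np.uint8(116)), (np.uint8(184), np.uint8(144), np.uint8(100)), (np.uint8(180), np.uint8(141), np.uint8(97))]
95 232 284 [407.933 271.163] [467.241 270.947]
110 232 284 [407.485 255.128] [467.766 254.911]
125 231 282 [405.867 238.563] [465.996 238.35 ]
140 231 281 [405.369 221.432] [465.343 221.222]
155 231 280 [404.854 203.711] [464.666 203.503]
170 231 279 [404.321 185.367] [463.966 185.163]
185 231 278 [403.769 166.367] [463.24  166.167]
200 231 277 [403.197 146.677] [462.489 146.48 ]
215 231 276 [402.604 126.257] [461.709 126.064]
230 230 275 [400.679 105.07 ] [460.9   104.876]
83 245 [437.558 284.027  62.   ] [432.707  82.212  62.   ]
```

Call:
play_rows([
  [0.06, -0.029, 0.001, 0.03, 0, 0, 0.018],
  [0.06, -0.0285, 0.001, 0.03, 0, 0, 0.018],
  [0.06, 0, 0, 0.038, 0, 0, 0],
  [0.06, 0, 0, 0, 0, 0, 0],
  [0.06, 0, 0, 0, 0, 0, 0],
])

```text
time: 2.95
eef_pos: [432.9, 121.4, 142.2]
orientation: [3.14, -0.0, 1.531]
ft_force: [0.1, -0.8, 0.2]
finger_gap: 60.0
grip_force: 0.0
```

```bash
python3 - <<'E'
from h import *
np.set_printoptions(precision=3,suppress=True)
s=status.get_state();print(s['time'],s['eef_pos'],s['orientation'])
c=snap('wrist','w2.png');np.save('w2.npy',c,allow_pickle=True)
print(proj(c,(431.5,121.1,112)),proj(c,s['eef_pos']))
E
```

```text
2.95 [432.876 121.45  142.166] [ 3.14  -0.     1.531]
[249.563 225.889] [251.344 246.188]
```

View pics/w2.png

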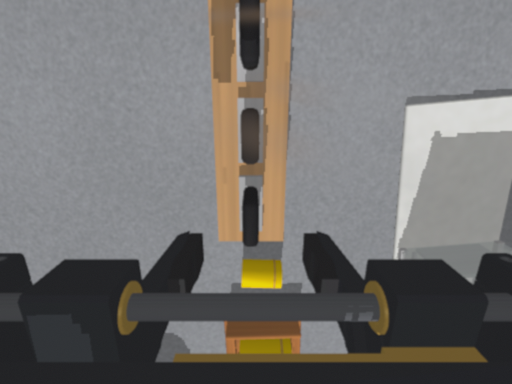

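```bash
python3 - <<'E'
from h import *
np.set_printoptions(precision=1,suppress=True)
c=np.load('w2.npy',allow_pickle=True).item()
for p,z in (((251,245.5),112),((251,187),68),((250.5,163),112),((250.5,108),68),((218,241.5),62),((284.5,241.5),62)): print(p,onz(c,*p,z))
for v in (200,210,220,230):
    g=c['color'][v,225:280].sum(1); x=225+np.where(g<150)[0]; print(v,x[0],x[-1],onz(c,(x[0]+x[-1])/2,v,100)[:2],onz(c,(x[0]+x[-1])/2,v,112)[:2])
E
```

```text
(251, 245.5) [431.9 105.4 112. ]
(251, 187) [433.  136.9  68. ]
(250.5, 163) [434.1 166.5 112. ]
(250.5, 108) [435.3 200.8  68. ]
(218, 241.5) [399.9  83.4  62. ]
(284.5, 241.5) [461.9  80.9  62. ]
200 244 257 [432.7 136.4] [433.  140.6]
210 243 257 [432.  128.5] [432.3 133.2]
220 244 257 [432.1 120.4] [432.4 125.6]
230 244 257 [431.7 112.1] [432.  117.9]
```

Call:
play_rows([
  [0.06, 0, -0.0007, 0.035, 0, 0, 0],
  [0.06, 0, 0, 0.035, 0, 0, 0],
  [0.06, 0, 0, 0, 0, 0, 0],
  [0.005, 0, 0, 0, 0, 0, 0],
  [0.005, 0, 0, 0, 0, 0, 0],
  [0.005, 0, 0, 0, 0, 0, 0],
  [0.005, 0, 0, 0, 0, 0, 0],
])

```text
time: 3.88
eef_pos: [431.7, 121.8, 71.1]
orientation: [3.141, -0.0, 1.532]
ft_force: [-0.1, 0.4, -0.1]
finger_gap: 21.8
grip_force: 0.0
```

Call:
play_rows([
  [0.005, 0, 0, -0.02, 0, 0, 0],
  [0.005, 0, 0, -0.03, 0, 0, 0],
  [0.005, 0, 0, -0.04, 0, 0, 0],
  [0.005, 0, 0, -0.04, 0, 0, 0],
  [0.005, 0, 0, 0, 0, 0, 0],
])

```text
time: 4.5
eef_pos: [432.6, 121.8, 203.0]
orientation: [3.137, -0.0, 1.532]
ft_force: [0.4, 0.4, -2.2]
finger_gap: 11.6
grip_force: 30.0
```

```bash
sed -i 's/round(-dy\/n,3)/round(float(-dy\/n),3)/' h.py; python3 - <<'E'
from h import *
plan([(570,-140,200,1.627),(590,-165,150,1.627)],.005)
E
```

```text
[[0.005,-0.0427,0.0246,0.0005,0,0,-0.016],[0.005,-0.0431,0.0239,0.0005,0,0,-0.016],[0.005,-0.0435,0.0232,0.0005,0,0,-0.016],[0.005,-0.0438,0.0225,0.0005,0,0,-0.016],[0.005,-0.0442,0.0218,0.0005,0,0,-0.016],[0.005,-0.0445,0.0211,0.0005,0,0,-0.016],[0.005,-0.013,0.0093,0.025,0,0,0.0],[0.005,-0.013,0.0093,0.025,0,0,0.0]]
```

Call:
play_rows([
  [0.005, -0.0427, 0.0246, 0, 0, 0, -0.016],
  [0.005, -0.0431, 0.0239, 0, 0, 0, -0.016],
  [0.005, -0.0435, 0.0232, 0, 0, 0, -0.016],
  [0.005, -0.0438, 0.0225, 0, 0, 0, -0.016],
  [0.005, -0.0442, 0.0218, 0, 0, 0, -0.016],
  [0.005, -0.0445, 0.0211, 0, 0, 0, -0.016],
  [0.005, -0.013, 0.009, 0, 0, 0, 0],
  [0.005, -0.013, 0.009, 0.01, 0, 0, 0],
  [0.005, 0, 0, 0, 0, 0, 0],
  [0.005, 0, 0, 0, 0, 0, 0],
])

```text
time: 5.75
eef_pos: [588.1, -164.2, 190.3]
orientation: [-3.141, -0.001, 1.628]
ft_force: [0.1, 0.4, -1.3]
finger_gap: 11.9
grip_force: 30.0
```

```bash
python3 - <<'E'
from h import *
np.set_printoptions(precision=3,suppress=True)
s=status.get_state();print(s['time'],s['eef_pos'],s['orientation'])
c=snap('wrist');np.save('w3.npy',c,allow_pickle=True)
d=snap('side');np.save('s3.npy',d,allow_pickle=True)
print(proj(c,(663,-170,66.5)),proj(c,s['eef_pos']), proj(d,s['eef_pos']))
u,v=proj(d,s['eef_pos']).astype(int)
a=cv2.resize(c['color'],(512,384));b=cv2.resize(d['color'][v-40:v+56,u-36:u+36],(288,384),interpolation=cv2.INTER_CUBIC)
cv2.imwrite('pics/w3.png',np.hstack([a,b])[:,:,::-1])
E
```

```text
5.75 [ 588.149 -164.21   190.329] [-3.141 -0.001  1.628]
[322.698 196.81 ] [251.281 246.054] [294.155 210.454]
```

View pics/w3.png

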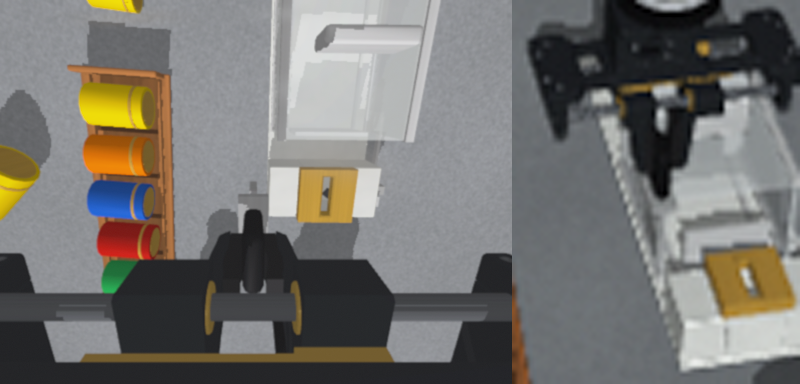

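```bash
python3 - <<'E'
from h import *
np.set_printoptions(precision=3,suppress=True)
c=np.load('w3.npy',allow_pickle=True).item()
t=np.load('top0.npy',allow_pickle=True).item()
e=np.array([588.149,-164.21,190.329])
for v in (205,210,215,290):
    o,d=ray(c,253,v); k=(e[1]+18-o[1])/d[1]; print(v,(o+d*k)-e)
h=cv2.cvtColor(c['color'],cv2.COLOR_RGB2HSV)
m=cv2.inRange(h,(14,110,90),(28,255,255));m[:150]=0;m[232:]=0;m[:,:280]=0;m[:,372:]=0
cs,_=cv2.findContours(m,cv2.RETR_EXTERNAL,2);q=max(cs,key=cv2.contourArea)[:,0]
P=np.array([onz(c,*p,66.5)[:2] for p in q],np.float32);print('brass',cv2.minAreaRect(P))
# slot: dark/nonbrass inside brass
x,y,w,hh=cv2.boundingRect(q);s=(255-m)[y+6:y+hh-6,x+8:x+w-8]
cs,_=cv2.findContours(s,cv2.RETR_EXTERNAL,2);q=max(cs,key=cv2.contourArea)[:,0]+[x+8,y+6]
P=np.array([onz(c,*p,66.5)[:2] for p in q],np.float32);print('slot',cv2.minAreaRect(P),q.min(0),q.max(0))
# base edges near corners
for p,z in (((268.5,221),52),((373,216),52),((379,165),52),((271,165),52)): print(p,onz(c,*p,z))
E
```

```text
205 [  0.006  18.    -23.257]
210 [  0.005  18.    -14.102]
215 [ 0.004 18.    -5.785]
290 [-0.005 18.    64.853]
brass ((666.2237548828125, -168.77687072753906), (59.14751052856445, 59.748435974121094), 3.308535099029541)
slot ((664.989990234375, -166.62559509277344), (7.758877277374268, 38.6051139831543), 2.4286704063415527) [321 176] [330 211]
(268.5, 221) [ 609.431 -207.182   52.   ]
(373, 216) [ 727.306 -194.172   52.   ]
(379, 165) [ 722.262 -135.575   52.   ]
(271, 165) [ 607.19  -142.227   52.   ]
```

Call:
play_rows([
  [0.005, -0.004, 0.0383, 0, 0, 0, 0],
  [0.005, -0.0039, 0.0383, 0, 0, 0, 0],
  [0.005, 0, 0, 0.03, 0, 0, 0],
  [0.005, 0, 0, 0.014, 0, 0, 0],
  [0.005, 0, 0, 0, 0, 0, 0],
  [0.005, 0, 0, 0, 0, 0, 0],
])

```text
time: 6.6
eef_pos: [665.6, -168.6, 148.3]
orientation: [3.14, 0.001, 1.628]
ft_force: [0.3, 0.6, -1.5]
finger_gap: 11.7
grip_force: 30.0
```

```bash
python3 - <<'E'
from h import *
np.set_printoptions(precision=3,suppress=True)
s=status.get_state();print(s['time'],s['eef_pos'],s['orientation'])
c=snap('wrist');np.save('w4.npy',c,allow_pickle=True)
print(proj(c,(665,-168.3,66.5)),proj(c,s['eef_pos']))
b=cv2.resize(c['color'][100:300,150:350],(600,600),interpolation=cv2.INTER_CUBIC)
cv2.imwrite('pics/w4.png',b[:,:,::-1])
E
```

```text
6.6 [ 665.577 -168.588  148.258] [3.14  0.001 1.628]
[250.964 200.648] [251.284 246.068]
```

View pics/w4.png

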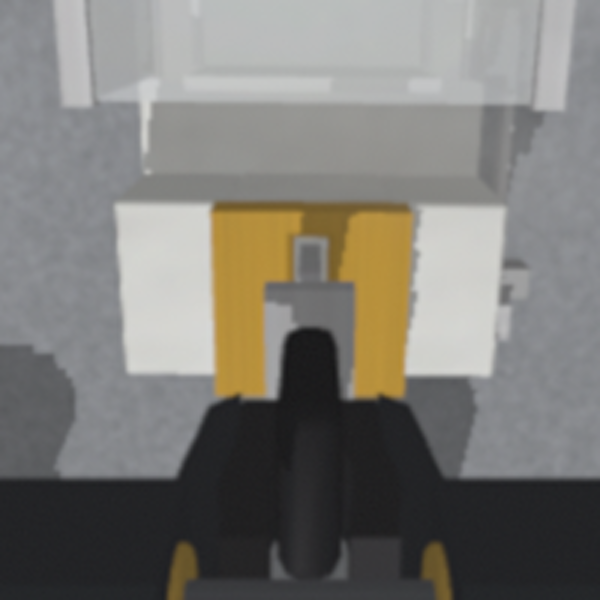

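```bash
python3 - <<'E'
from h import *
np.set_printoptions(precision=1,suppress=True)
c=np.load('w4.npy',allow_pickle=True).item()
for p,z in (((253.7,178.8),66.5),((220.7,168.5),66.5),((287,168.5),66.5),((253.7,194.5),130)): print(p,onz(c,*p,z))
e=np.array([665.577,-168.588,148.258])
o,d=ray(c,253.3,194.3); k=(e[1]+25-o[1])/d[1]; print('shoulder near edge rel',(o+d*k)-e)
E
```

```text
(253.7, 178.8) [ 666.3 -148.    66.5]
(220.7, 168.5) [ 637.4 -140.5   66.5]
(287, 168.5) [ 694.3 -137.3   66.5]
(253.7, 194.5) [ 665.6 -141.6  130. ]
shoulder near edge rel [ -0.1  25.  -24.8]
```

Call:
play_rows([
  [0.005, 0, 0, 0.008, 0, 0, 0],
  [0.005, 0, 0, 0.008, 0, 0, 0],
  [0.005, 0, 0, 0.008, 0, 0, 0],
  [0.005, 0, 0, 0, 0, 0, 0],
])

```text
time: 7.15
eef_pos: [665.0, -168.3, 121.7]
orientation: [-3.14, -0.001, 1.628]
ft_force: [0.4, 0.4, -1.2]
finger_gap: 11.6
grip_force: 30.0
```

```bash
python3 - <<'E'
from h import *
np.set_printoptions(precision=1,suppress=True)
s=status.get_state();print(s['time'],s['eef_pos'],s['ft_force'],s['wrist_torque'],s['finger_gap'])
c=snap('wrist');np.save('w5.npy',c,allow_pickle=True)
b=cv2.resize(c['color'][100:300,150:350],(600,600),interpolation=cv2.INTER_CUBIC)
cv2.imwrite('pics/w5.png',b[:,:,::-1])
E
```

```text
7.15 [ 665.  -168.3  121.7] [ 0.4  0.4 -1.2] [-0.  -0.1 -0. ] 11.602384813856656
```

View pics/w5.png

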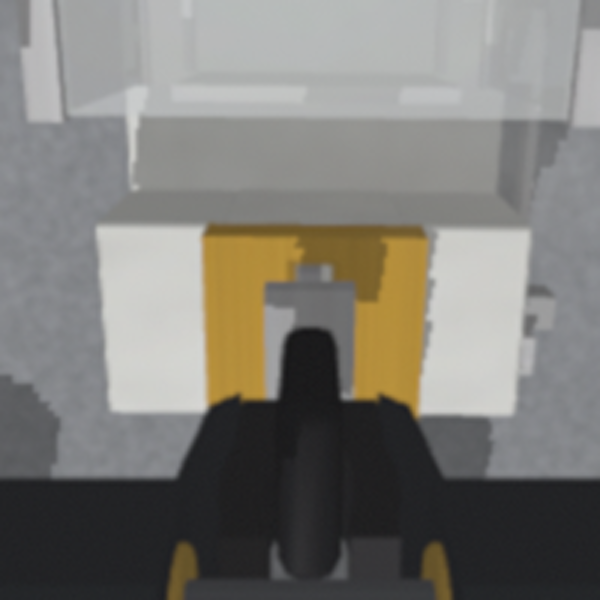

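Call:
play_rows([
  [0.005, 0, 0, 0.006, 0, 0, 0],
  [0.005, 0, 0, 0.006, 0, 0, 0],
  [0.005, 0, 0, 0.006, 0, 0, 0],
  [0.005, 0, 0, 0, 0, 0, 0],
])

```text
time: 7.7
eef_pos: [665.1, -168.4, 104.0]
orientation: [-3.141, -0.001, 1.628]
ft_force: [0.1, 0.2, -0.7]
finger_gap: 11.7
grip_force: 30.0
```

Call:
play_rows([
  [0.005, 0, 0, 0.003, 0, 0, 0],
  [0.005, 0, 0, 0.003, 0, 0, 0],
  [0.005, 0, 0, 0, 0, 0, 0],
])

```text
time: 8.07
eef_pos: [665.3, -168.4, 98.4]
orientation: [-3.141, -0.0, 1.628]
ft_force: [0.4, 0.5, -1.3]
finger_gap: 12.0
grip_force: 30.0
```

Call:
play_rows([
  [0.005, 0, 0, 0.003, 0, 0, 0],
  [0.005, 0, 0, 0.002, 0, 0, 0],
  [0.005, 0, 0, 0, 0, 0, 0],
])

```text
time: 8.45
eef_pos: [665.6, -168.5, 95.1]
orientation: [3.141, 0.001, 1.628]
ft_force: [-2.5, 2.1, 6.5]
finger_gap: 11.8
grip_force: 30.0
```

Call:
play_rows([
  [0.005, 0, 0, 0.003, 0, 0, 0],
  [0.005, 0, 0, 0, 0, 0, 0],
])

```text
time: 8.7
eef_pos: [665.8, -168.6, 95.0]
orientation: [3.139, 0.002, 1.628]
ft_force: [-9.6, 4.1, 22.6]
finger_gap: 11.7
grip_force: 30.1
```

Call:
play_rows([
  [0.03, 0, 0, -0.004, 0, 0, 0],
  [0.03, 0, 0, 0, 0, 0, 0],
  [0.03, 0, 0, 0.01, 0, 0, 0],
  [0.03, 0, 0, 0.009, 0, 0, 0],
  [0.03, 0, 0, 0, 0, 0, 0],
  [0.005, 0, 0, 0, 0, 0, 0],
  [0.005, 0, 0, 0, 0, 0, 0],
  [0.005, 0, 0, 0, 0, 0, 0],
  [0.005, 0, 0, 0, 0, 0, 0],
])

```text
time: 9.82
eef_pos: [665.6, -168.5, 76.0]
orientation: [3.141, 0.0, 1.628]
ft_force: [0.6, -0.1, 1.2]
finger_gap: 11.4
grip_force: 30.0
```

Call:
play_rows([
  [0.005, 0, 0, 0, 0, 0, -0.08],
  [0.005, 0, 0, 0, 0, 0, -0.08],
  [0.005, 0, 0, 0, 0, 0, -0.08],
  [0.005, 0, 0, 0, 0, 0, -0.08],
  [0.005, 0, 0, 0, 0, 0, 0],
])

```text
time: 10.45
eef_pos: [665.6, -168.4, 76.0]
orientation: [3.141, 0.0, 1.947]
ft_force: [1.2, 1.4, 1.5]
finger_gap: 11.8
grip_force: 30.0
```

```bash
python3 - <<'E'
from h import *
np.set_printoptions(precision=2,suppress=True)
s=status.get_state();print(s['time'],s['eef_pos'],s['orientation'],s['ft_force'],s['wrist_torque'],s['finger_gap'])
E
```

```text
10.45 [ 665.63 -168.43   76.01] [3.14 0.   1.95] [1.17 1.37 1.46] [ 0.05 -0.31 -0.09] 11.828812118656263
```

Turned 0.32 rad with friction torque only. Continue gently towards 0.8, watching for the wards.

Call:
play_rows([
  [0.005, 0, 0, 0, 0, 0, -0.06],
  [0.005, 0, 0, 0, 0, 0, -0.06],
  [0.005, 0, 0, 0, 0, 0, -0.06],
  [0.005, 0, 0, 0, 0, 0, 0],
])

```text
time: 10.95
eef_pos: [665.6, -168.6, 76.0]
orientation: [3.141, 0.0, 2.125]
ft_force: [1.4, 0.8, 1.2]
finger_gap: 12.4
grip_force: 32.6
```

```bash
python3 - <<'E'
from h import *
np.set_printoptions(precision=2,suppress=True)
s=status.get_state();print(s['time'],s['eef_pos'],s['orientation'],s['ft_force'],s['wrist_torque'],s['finger_gap'])
E
```

```text
10.95 [ 665.61 -168.56   76.02] [3.14 0.   2.12] [1.4  0.78 1.23] [ 0.05 -0.39 -0.84] 12.35494579346253
```

Call:
play_rows([
  [0.005, 0, 0, 0, 0, 0, -0.06],
  [0.005, 0, 0, 0, 0, 0, -0.04],
  [0.005, 0, 0, 0, 0, 0, 0],
])

```text
time: 11.32
eef_pos: [665.8, -168.9, 76.0]
orientation: [3.141, 0.002, 2.225]
ft_force: [4.0, -2.6, 1.4]
finger_gap: 13.3
grip_force: 35.1
```

```bash
python3 - <<'E'
from h import *
np.set_printoptions(precision=2,suppress=True)
s=status.get_state();print(s['time'],s['eef_pos'],s['orientation'],s['ft_force'],s['wrist_torque'],s['finger_gap'])
E
```

```text
11.325 [ 665.79 -168.94   76.03] [3.14 0.   2.22] [ 4.02 -2.65  1.35] [-0.39 -0.72 -0.92] 13.301855121423953
```

Call:
play_rows([
  [0.005, 0, 0, 0, 0, 0, 0.1],
  [0.005, 0, 0, 0, 0, 0, 0.1],
  [0.005, 0, 0, 0, 0, 0, 0.1],
  [0.005, 0, 0, 0, 0, 0, 0.1],
  [0.005, 0, 0, 0, 0, 0, 0.1],
  [0.005, 0, 0, 0, 0, 0, 0.1],
  [0.005, 0, 0, 0, 0, 0, 0.07],
  [0.005, 0, 0, 0, 0, 0, 0],
])

```text
time: 12.32
eef_pos: [665.6, -168.3, 76.0]
orientation: [3.141, 0.0, 1.558]
ft_force: [2.8, 0.1, 2.9]
finger_gap: 11.5
grip_force: 29.7
```

```bash
python3 - <<'E'
from h import *
np.set_printoptions(precision=2,suppress=True)
s=status.get_state();print(s['time'],s['eef_pos'],s['orientation'],s['ft_force'],s['wrist_torque'],s['finger_gap'])
E
```

```text
12.325 [ 665.56 -168.3    76.  ] [3.14 0.   1.56] [2.83 0.12 2.86] [-0.01 -0.47 -0.02] 11.518148788658372
```

```bash
python3 - <<'E'
from h import *
plan([(665.6,-168.3,190,1.56),(432.2,121.5,190,1.53),(432.2,121.5,130,1.53)],.005)
E
```

```text
[[0.005,0,0,-0.038,0,0,-0.001],[0.005,0,0,-0.038,0,0,-0.001],[0.005,0,0,-0.038,0,0,-0.001],[0.005,0.0359,-0.0296,0,0,0,0.004],[0.005,0.0358,-0.0297,0,0,0,0.004],[0.005,0.0357,-0.0298,0,0,0,0.004],[0.005,0.0356,-0.03,0,0,0,0.004],[0.005,0.0355,-0.0301,0,0,0,0.004],[0.005,0.0353,-0.0302,0,0,0,0.004],[0.005,0.0352,-0.0304,0,0,0,0.004],[0.005,0.0351,-0.0305,0,0,0,0.004],[0.005,0,0,0.03,0,0,0.0]]
[[0.005,0,0,0.03,0,0,0.0]]
```

Call:
play_rows([
  [0.005, 0, 0, -0.038, 0, 0, 0],
  [0.005, 0, 0, -0.038, 0, 0, 0],
  [0.005, 0, 0, -0.038, 0, 0, 0],
  [0.005, 0.0359, -0.0296, 0, 0, 0, 0.004],
  [0.005, 0.0358, -0.0297, 0, 0, 0, 0.004],
  [0.005, 0.0357, -0.0298, 0, 0, 0, 0.004],
  [0.005, 0.0356, -0.03, 0, 0, 0, 0.004],
  [0.005, 0.0355, -0.0301, 0, 0, 0, 0.004],
  [0.005, 0.0353, -0.0302, 0, 0, 0, 0.004],
  [0.005, 0.0352, -0.0304, 0, 0, 0, 0.004],
  [0.005, 0.0351, -0.0305, 0, 0, 0, 0.004],
  [0.005, 0, 0, 0.03, 0, 0, 0],
])

```text
time: 13.82
eef_pos: [431.5, 123.8, 160.4]
orientation: [3.14, -0.0, 1.53]
ft_force: [1.0, -0.4, -1.8]
finger_gap: 11.8
grip_force: 29.9
```

Call:
play_rows([
  [0.005, 0, 0, 0.02, 0, 0, 0],
  [0.005, 0, 0, 0, 0, 0, 0],
  [0.005, 0, 0, 0, 0, 0, 0],
])

```text
time: 14.2
eef_pos: [433.0, 121.9, 140.3]
orientation: [3.141, 0.0, 1.526]
ft_force: [-0.2, -0.7, -1.3]
finger_gap: 11.8
grip_force: 29.9
```

```bash
python3 - <<'E'
from h import *
np.set_printoptions(precision=2,suppress=True)
s=status.get_state();print(s['time'],s['eef_pos'],s['orientation'],s['ft_force'],s['wrist_torque'],s['finger_gap'])
c=snap('wrist')
b=cv2.resize(c['color'][50:300,150:350],(480,600),interpolation=cv2.INTER_CUBIC)
cv2.imwrite('pics/w6.png',b[:,:,::-1])
print(proj(c,(432.2,121.3,62)))
E
```

```text
14.2 [432.97 121.95 140.3 ] [3.14 0.   1.53] [-0.22 -0.67 -1.29] [-0.04 -0.04  0.06] 11.776857589539643
[250.95 203.19]
```

View pics/w6.png

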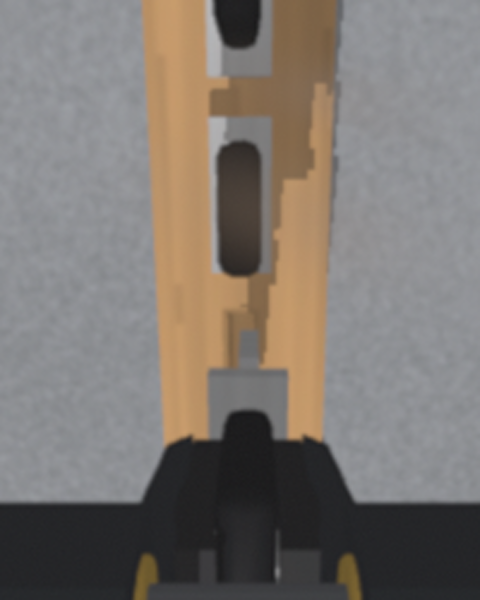

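Call:
play_rows([
  [0.005, 0, -0.001, 0.01, 0, 0, 0],
  [0.005, 0, 0, 0.008, 0, 0, 0],
  [0.005, 0, 0, 0.008, 0, 0, 0],
  [0.005, 0, 0, 0.006, 0, 0, 0],
  [0.005, 0, 0, 0, 0, 0, 0],
])

```text
time: 14.88
eef_pos: [431.6, 122.1, 107.3]
orientation: [-3.141, 0.0, 1.526]
ft_force: [-1.0, 0.5, -0.9]
finger_gap: 11.6
grip_force: 29.9
```

Call:
play_rows([
  [0.005, 0, 0, 0.008, 0, 0, 0],
  [0.005, 0, 0, 0.008, 0, 0, 0],
  [0.005, 0, 0, 0.008, 0, 0, 0],
  [0.005, 0, 0, 0.008, 0, 0, 0],
  [0.005, 0, 0, 0, 0, 0, 0],
])

```text
time: 15.5
eef_pos: [431.5, 122.1, 75.1]
orientation: [-3.14, 0.0, 1.526]
ft_force: [0.5, -0.4, -1.2]
finger_gap: 11.7
grip_force: 29.9
```

Call:
play_rows([
  [0.005, 0, 0, 0.003, 0, 0, 0],
  [0.03, 0, 0, 0, 0, 0, 0],
  [0.03, 0, 0, 0, 0, 0, 0],
  [0.03, 0, 0, -0.028, 0, 0, 0],
  [0.03, 0, 0, -0.028, 0, 0, 0],
  [0.03, 0.031, 0, 0, 0, 0, 0],
  [0.03, 0.031, 0.0005, 0, 0, 0, 0],
  [0.03, 0, 0, 0, 0, 0, 0],
  [0.03, 0, 0, 0.026, 0, 0, 0],
  [0.03, 0, 0, 0.03, 0, 0, 0],
  [0.03, 0, 0, 0, 0, 0, 0],
])

```text
time: 16.88
eef_pos: [434.1, 183.1, 71.6]
orientation: [-3.138, 0.001, 1.525]
ft_force: [0.5, -0.5, 0.3]
finger_gap: 29.7
grip_force: 0.0
```

Call:
play_rows([
  [0.005, 0, 0, 0, 0, 0, 0],
  [0.005, 0, 0, 0, 0, 0, 0],
  [0.005, 0, 0, 0, 0, 0, 0],
  [0.005, 0, 0, 0, 0, 0, 0],
])

```text
time: 17.38
eef_pos: [435.5, 183.9, 73.7]
orientation: [3.14, 0.0, 1.526]
ft_force: [-2.4, -2.3, 7.5]
finger_gap: 11.9
grip_force: 30.0
```

```bash
python3 - <<'E'
from h import *
s=status.get_state();p=s['eef_pos'];print(p)
plan([(p[0],p[1],190,1.53),(640,-145,190,1.6),(665.4,-168.6,190,1.628),(665.4,-168.6,135,1.628)],.005)
E
```

```text
[435.45984537 183.91985278  73.74993413]
[[0.005,0,0,-0.0388,0,0,-0.001],[0.005,0,0,-0.0388,0,0,-0.001],[0.005,0,0,-0.0388,0,0,-0.001],[0.005,-0.04,0.0272,0,0,0,-0.009],[0.005,-0.0403,0.0269,0,0,0,-0.009],[0.005,-0.0405,0.0265,0,0,0,-0.009],[0.005,-0.0407,0.0262,0,0,0,-0.009],[0.005,-0.041,0.0258,0,0,0,-0.009],[0.005,-0.0412,0.0254,0,0,0,-0.009],[0.005,-0.0414,0.0251,0,0,0,-0.009],[0.005,-0.0416,0.0247,0,0,0,-0.009],[0.005,-0.0243,0.0247,0,0,0,-0.028]]
[[0.005,0,0,0.0275,0,0,0.0],[0.005,0,0,0.0275,0,0,0.0]]
```

Call:
play_rows([
  [0.005, 0, 0, -0.038, 0, 0, 0],
  [0.005, 0, 0, -0.039, 0, 0, 0],
  [0.005, 0, 0, -0.039, 0, 0, 0],
  [0.005, -0.04, 0.0272, 0, 0, 0, -0.009],
  [0.005, -0.0403, 0.0269, 0, 0, 0, -0.009],
  [0.005, -0.0405, 0.0265, 0, 0, 0, -0.009],
  [0.005, -0.0407, 0.0262, 0, 0, 0, -0.009],
  [0.005, -0.041, 0.0258, 0, 0, 0, -0.009],
  [0.005, -0.0412, 0.0254, 0, 0, 0, -0.009],
  [0.005, -0.0414, 0.0251, 0, 0, 0, -0.009],
  [0.005, -0.0416, 0.0247, 0, 0, 0, -0.009],
  [0.005, -0.0243, 0.0247, 0, 0, 0, -0.028],
])

```text
time: 18.88
eef_pos: [664.3, -171.3, 188.7]
orientation: [-3.142, 0.0, 1.625]
ft_force: [-0.1, -0.4, -1.2]
finger_gap: 11.6
grip_force: 30.0
```

Call:
play_rows([
  [0.005, 0, 0, 0.0275, 0, 0, 0],
  [0.005, 0, 0, 0.02, 0, 0, 0],
  [0.005, 0, 0, 0, 0, 0, 0],
  [0.005, 0, 0, 0, 0, 0, 0],
])

```text
time: 19.38
eef_pos: [664.2, -169.3, 142.5]
orientation: [3.14, 0.001, 1.626]
ft_force: [0.9, 0.4, -1.7]
finger_gap: 11.4
grip_force: 30.0
```

```bash
python3 - <<'E'
from h import *
np.set_printoptions(precision=2,suppress=True)
s=status.get_state();print(s['time'],s['eef_pos'],s['orientation'],s['ft_force'],s['wrist_torque'],s['finger_gap'])
c=snap('wrist')
b=cv2.resize(c['color'][100:300,150:350],(600,600),interpolation=cv2.INTER_CUBIC)
cv2.imwrite('pics/w7.png',b[:,:,::-1])
E
```

```text
19.375 [ 664.24 -169.27  142.53] [3.14 0.   1.63] [ 0.87  0.41 -1.68] [-0.04 -0.09 -0.04] 11.449359784575716
```

View pics/w7.png

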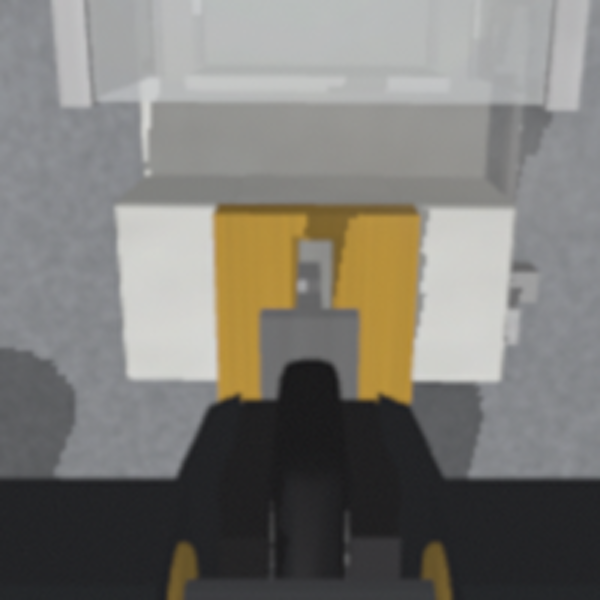

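Call:
play_rows([
  [0.005, 0.0005, 0.0015, 0.007, 0, 0, 0],
  [0.005, 0, 0, 0.007, 0, 0, 0],
  [0.005, 0, 0, 0.008, 0, 0, 0],
  [0.005, 0, 0, 0.008, 0, 0, 0],
  [0.005, 0, 0, 0, 0, 0, 0],
])

```text
time: 20.05
eef_pos: [665.0, -168.5, 110.3]
orientation: [-3.14, -0.001, 1.626]
ft_force: [-0.6, 0.5, -0.5]
finger_gap: 11.8
grip_force: 30.0
```

Call:
play_rows([
  [0.005, 0, 0, 0.008, 0, 0, 0],
  [0.005, 0, 0, 0.008, 0, 0, 0],
  [0.005, 0, 0, 0.008, 0, 0, 0],
  [0.005, 0, 0, 0.004, 0, 0, 0],
  [0.005, 0, 0, 0, 0, 0, 0],
])

```text
time: 20.68
eef_pos: [665.2, -168.6, 82.9]
orientation: [-3.141, -0.0, 1.626]
ft_force: [0.1, -0.2, -1.4]
finger_gap: 11.8
grip_force: 30.0
```

Call:
play_rows([
  [0.005, 0, 0, 0.003, 0, 0, 0],
  [0.005, 0, 0, 0.002, 0, 0, 0],
  [0.005, 0, 0, 0, 0, 0, 0],
])

```text
time: 21.05
eef_pos: [665.4, -168.6, 78.3]
orientation: [3.141, 0.0, 1.626]
ft_force: [0.6, 0.1, -1.0]
finger_gap: 12.0
grip_force: 30.0
```

Call:
play_rows([
  [0.005, 0, 0, 0.002, 0, 0, 0],
  [0.005, 0, 0, 0, 0, 0, 0],
])

```text
time: 21.3
eef_pos: [665.5, -168.7, 78.2]
orientation: [3.141, 0.001, 1.626]
ft_force: [-5.6, 1.9, 11.3]
finger_gap: 11.7
grip_force: 30.0
```

Seated. Turn, then check the torque at about 0.65.

Call:
play_rows([
  [0.005, 0, 0, -0.001, 0, 0, -0.1],
  [0.005, 0, 0, 0, 0, 0, -0.1],
  [0.005, 0, 0, 0, 0, 0, -0.1],
  [0.005, 0, 0, 0, 0, 0, -0.08],
  [0.005, 0, 0, 0, 0, 0, -0.06],
  [0.005, 0, 0, 0, 0, 0, -0.06],
  [0.005, 0, 0, 0, 0, 0, -0.06],
  [0.005, 0, 0, 0, 0, 0, 0],
])

```text
time: 22.3
eef_pos: [665.8, -168.9, 78.3]
orientation: [3.14, 0.001, 2.184]
ft_force: [-0.5, 0.8, 5.5]
finger_gap: 13.4
grip_force: 34.1
```

```bash
python3 - <<'E'
from h import *
np.set_printoptions(precision=2,suppress=True)
s=status.get_state();print(s['time'],s['eef_pos'],s['orientation'],s['ft_force'],s['wrist_torque'],s['finger_gap'])
E
```

```text
22.3 [ 665.79 -168.86   78.27] [3.14 0.   2.18] [-0.47  0.83  5.46] [ 0.03  0.04 -0.82] 13.36171496700369
```

Call:
play_rows([
  [0.005, 0, 0, 0, 0, 0, 0.1],
  [0.005, 0, 0, 0, 0, 0, 0.1],
  [0.005, 0, 0, 0, 0, 0, 0.1],
  [0.005, 0, 0, 0, 0, 0, 0.1],
  [0.005, 0, 0, 0, 0, 0, 0.1],
  [0.005, 0, 0, 0, 0, 0, 0.1],
  [0.005, 0, 0, 0, 0, 0, 0.04],
  [0.005, 0, 0, 0, 0, 0, 0],
])

```text
time: 23.3
eef_pos: [666.0, -168.8, 78.3]
orientation: [3.139, 0.001, 1.545]
ft_force: [-0.4, 0.4, 5.4]
finger_gap: 11.4
grip_force: 29.6
```

```bash
python3 - <<'E'
from h import *
np.set_printoptions(precision=2,suppress=True)
s=status.get_state();p=s['eef_pos'];print(p,s['orientation'],s['wrist_torque'])
plan([(p[0],p[1],190,s['orientation'][2]),(434.2,183.5,190,1.53),(434.2,183.5,140,1.53)],.005)
E
```

```text
[ 665.95 -168.83   78.28] [3.14 0.   1.54] [-0.04 -0.1  -0.01]
[[0.005,0,0,-0.0372,0,0,0.0],[0.005,0,0,-0.0372,0,0,0.0],[0.005,0,0,-0.0372,0,0,0.0],[0.005,0.0385,-0.0268,0,0,0,0.002],[0.005,0.0384,-0.0268,0,0,0,0.002],[0.005,0.0384,-0.0269,0,0,0,0.002],[0.005,0.0383,-0.027,0,0,0,0.002],[0.005,0.0383,-0.027,0,0,0,0.002],[0.005,0.0382,-0.0271,0,0,0,0.002],[0.005,0.0382,-0.0271,0,0,0,0.002],[0.005,0.0382,-0.0272,0,0,0,0.002],[0.005,0.0381,-0.0273,0,0,0,0.002]]
[[0.005,0,0,0.05,0,0,0.0]]
```

Call:
play_rows([
  [0.005, 0, 0, -0.037, 0, 0, 0],
  [0.005, 0, 0, -0.037, 0, 0, 0],
  [0.005, 0, 0, -0.038, 0, 0, 0],
  [0.005, 0.0385, -0.0268, 0, 0, 0, 0.002],
  [0.005, 0.0384, -0.0268, 0, 0, 0, 0.002],
  [0.005, 0.0384, -0.0269, 0, 0, 0, 0.002],
  [0.005, 0.0383, -0.027, 0, 0, 0, 0.002],
  [0.005, 0.0383, -0.027, 0, 0, 0, 0.002],
  [0.005, 0.0382, -0.0271, 0, 0, 0, 0.002],
  [0.005, 0.0382, -0.0271, 0, 0, 0, 0.002],
  [0.005, 0.0382, -0.0272, 0, 0, 0, 0.002],
  [0.005, 0.0381, -0.0273, 0, 0, 0, 0.002],
])

```text
time: 24.8
eef_pos: [432.5, 184.9, 189.1]
orientation: [-3.142, 0.0, 1.527]
ft_force: [-0.3, 0.3, -1.6]
finger_gap: 12.0
grip_force: 30.0
```

Call:
play_rows([
  [0.005, 0, 0, 0.025, 0, 0, 0],
  [0.005, 0, 0, 0.025, 0, 0, 0],
  [0.005, 0, 0, 0, 0, 0, 0],
  [0.005, 0, 0, 0, 0, 0, 0],
])

```text
time: 25.3
eef_pos: [434.1, 183.9, 140.1]
orientation: [3.14, -0.0, 1.527]
ft_force: [0.3, 0.1, -1.0]
finger_gap: 11.8
grip_force: 30.0
```

```bash
python3 - <<'E'
from h import *
np.set_printoptions(precision=2,suppress=True)
s=status.get_state();print(s['time'],s['eef_pos'],s['orientation'],s['ft_force'],s['wrist_torque'],s['finger_gap'])
c=snap('wrist')
b=cv2.resize(c['color'][50:300,150:350],(480,600),interpolation=cv2.INTER_CUBIC)
cv2.imwrite('pics/w8.png',b[:,:,::-1])
E
```

```text
25.3 [434.11 183.85 140.06] [ 3.14 -0.    1.53] [ 0.33  0.13 -1.04] [-0.02 -0.05 -0.04] 11.825613451826452
```

View pics/w8.png

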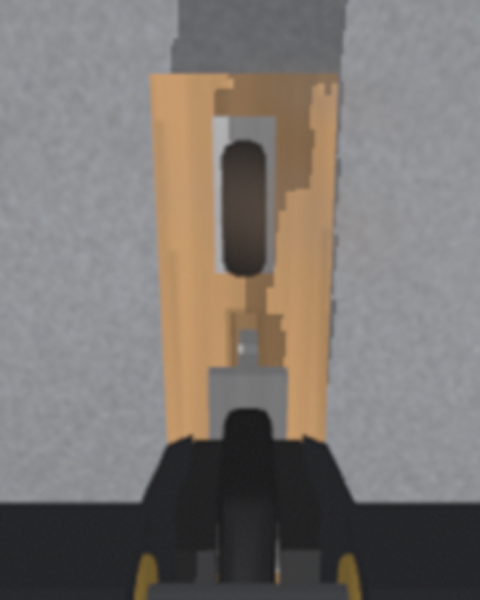

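Call:
play_rows([
  [0.005, 0, 0, 0.01, 0, 0, 0],
  [0.005, 0, 0, 0.008, 0, 0, 0],
  [0.005, 0, 0, 0.008, 0, 0, 0],
  [0.005, 0, 0, 0.006, 0, 0, 0],
  [0.005, 0, 0, 0, 0, 0, 0],
])

```text
time: 25.98
eef_pos: [433.4, 183.8, 106.8]
orientation: [-3.141, 0.0, 1.528]
ft_force: [-0.6, 0.4, -1.1]
finger_gap: 11.9
grip_force: 30.0
```

Call:
play_rows([
  [0.005, 0, 0, 0.008, 0, 0, 0],
  [0.005, 0, 0, 0.008, 0, 0, 0],
  [0.005, 0, 0, 0.008, 0, 0, 0],
  [0.005, 0, 0, 0.007, 0, 0, 0],
  [0.005, 0, 0, 0, 0, 0, 0],
])

```text
time: 26.6
eef_pos: [433.4, 183.8, 75.7]
orientation: [-3.141, 0.0, 1.528]
ft_force: [0.4, 0.3, -1.9]
finger_gap: 11.8
grip_force: 30.0
```

Call:
play_rows([
  [0.005, 0, 0, 0.0015, 0, 0, 0],
  [0.03, 0, 0, 0, 0, 0, 0],
  [0.03, 0, 0, 0, 0, 0, 0],
  [0.03, 0, 0, -0.028, 0, 0, 0],
  [0.03, 0, 0, -0.028, 0, 0, 0],
  [0.03, 0.031, 0, 0, 0, 0, 0],
  [0.03, 0.031, 0.0005, 0, 0, 0, 0],
  [0.03, 0, 0, 0, 0, 0, 0],
  [0.03, 0, 0, 0.026, 0, 0, 0],
  [0.03, 0, 0, 0.029, 0, 0, 0],
  [0.03, 0, 0, 0, 0, 0, 0],
])

```text
time: 27.98
eef_pos: [435.9, 244.7, 74.5]
orientation: [-3.138, 0.001, 1.527]
ft_force: [-0.2, -0.5, 0.9]
finger_gap: 30.0
grip_force: 0.0
```

Call:
play_rows([
  [0.005, 0, 0, 0, 0, 0, 0],
  [0.005, 0, 0, 0, 0, 0, 0],
  [0.005, 0, 0, 0, 0, 0, 0],
  [0.005, 0, 0, 0, 0, 0, 0],
])

```text
time: 28.48
eef_pos: [437.2, 245.8, 76.8]
orientation: [3.14, -0.0, 1.528]
ft_force: [-2.6, -0.6, 6.2]
finger_gap: 11.5
grip_force: 29.9
```

```bash
python3 - <<'E'
from h import *
s=status.get_state();p=s['eef_pos'];print(p)
plan([(p[0],p[1],190,1.53),(640,-145,190,1.6),(665.4,-168.6,190,1.626),(665.4,-168.6,135,1.626)],.005)
E
```

```text
[437.16396374 245.81389261  76.76305486]
[[0.005,0,0,-0.0377,0,0,-0.001],[0.005,0,0,-0.0377,0,0,-0.001],[0.005,0,0,-0.0377,0,0,-0.001],[0.005,-0.0425,0.0243,0,0,0,-0.008],[0.005,-0.0427,0.024,0,0,0,-0.008],[0.005,-0.0428,0.0236,0,0,0,-0.008],[0.005,-0.043,0.0233,0,0,0,-0.008],[0.005,-0.0432,0.023,0,0,0,-0.008],[0.005,-0.0434,0.0226,0,0,0,-0.008],[0.005,-0.0436,0.0223,0,0,0,-0.008],[0.005,-0.0437,0.0219,0,0,0,-0.008],[0.005,-0.0439,0.0216,0,0,0,-0.008]]
[[0.005,-0.0243,0.0247,0,0,0,-0.026],[0.005,0,0,0.0275,0,0,0.0],[0.005,0,0,0.0275,0,0,0.0]]
```

Call:
play_rows([
  [0.005, 0, 0, -0.037, 0, 0, 0],
  [0.005, 0, 0, -0.038, 0, 0, 0],
  [0.005, 0, 0, -0.038, 0, 0, 0],
  [0.005, -0.0425, 0.0243, 0, 0, 0, -0.008],
  [0.005, -0.0427, 0.024, 0, 0, 0, -0.008],
  [0.005, -0.0428, 0.0236, 0, 0, 0, -0.008],
  [0.005, -0.043, 0.0233, 0, 0, 0, -0.008],
  [0.005, -0.0432, 0.023, 0, 0, 0, -0.008],
  [0.005, -0.0434, 0.0226, 0, 0, 0, -0.008],
  [0.005, -0.0436, 0.0223, 0, 0, 0, -0.008],
  [0.005, -0.0437, 0.0219, 0, 0, 0, -0.008],
  [0.005, -0.0439, 0.0216, 0, 0, 0, -0.008],
])

```text
time: 29.98
eef_pos: [639.7, -146.8, 188.9]
orientation: [3.141, -0.0, 1.6]
ft_force: [0.5, 0.6, -0.9]
finger_gap: 11.6
grip_force: 29.9
```

Call:
play_rows([
  [0.005, -0.0243, 0.0247, 0, 0, 0, -0.026],
  [0.005, 0, 0, 0.0275, 0, 0, 0],
  [0.005, 0, 0, 0.018, 0, 0, 0],
  [0.005, 0, 0, 0, 0, 0, 0],
  [0.005, 0, 0, 0, 0, 0, 0],
])

```text
time: 30.6
eef_pos: [664.8, -168.8, 144.5]
orientation: [3.14, 0.001, 1.626]
ft_force: [-0.9, 0.5, -1.1]
finger_gap: 11.7
grip_force: 29.9
```

```bash
python3 - <<'E'
from h import *
np.set_printoptions(precision=2,suppress=True)
s=status.get_state();print(s['time'],s['eef_pos'],s['orientation'],s['ft_force'],s['wrist_torque'],s['finger_gap'])
c=snap('wrist');np.save('w9.npy',c,allow_pickle=True)
h=cv2.cvtColor(c['color'],cv2.COLOR_RGB2HSV)
m=cv2.inRange(h,(14,110,60),(28,255,255))
for v in range(166,215,3):
    x=np.where(m[v,200:310])[0]+200
    if len(x): 
        g=np.setdiff1d(np.arange(x[0],x[-1]+1),x); print(v,x[0],x[-1],'gap',(g[0],g[-1]) if len(g) else '')
E
```

```text
30.6 [ 664.84 -168.8   144.47] [3.14 0.   1.63] [-0.87  0.54 -1.13] [-0.06 -0.12  0.01] 11.728855125023335
169 222 285 gap 
172 221 288 gap 
175 221 288 gap 
178 221 287 gap 
181 221 287 gap (np.int64(248), np.int64(260))
184 221 287 gap (np.int64(248), np.int64(260))
187 222 287 gap (np.int64(248), np.int64(260))
190 222 287 gap (np.int64(248), np.int64(259))
193 222 287 gap (np.int64(248), np.int64(259))
196 222 287 gap (np.int64(248), np.int64(259))
199 222 286 gap (np.int64(248), np.int64(259))
202 222 286 gap (np.int64(237), np.int64(268))
205 222 286 gap (np.int64(236), np.int64(269))
208 222 286 gap (np.int64(236), np.int64(269))
211 222 286 gap (np.int64(237), np.int64(268))
214 222 285 gap (np.int64(237), np.int64(268))
```

Call:
play_rows([
  [0.005, 0, 0.001, 0.007, 0, 0, 0],
  [0.005, 0, 0, 0.007, 0, 0, 0],
  [0.005, 0, 0, 0.008, 0, 0, 0],
  [0.005, 0, 0, 0.008, 0, 0, 0],
  [0.005, 0, 0, 0, 0, 0, 0],
])

```text
time: 31.28
eef_pos: [665.2, -168.8, 112.2]
orientation: [-3.14, -0.001, 1.626]
ft_force: [0.4, 0.2, -1.3]
finger_gap: 12.0
grip_force: 29.9
```

Call:
play_rows([
  [0.005, 0, 0, 0.008, 0, 0, 0],
  [0.005, 0, 0, 0.008, 0, 0, 0],
  [0.005, 0, 0, 0.008, 0, 0, 0],
  [0.005, 0, 0, 0.005, 0, 0, 0],
  [0.005, 0, 0, 0, 0, 0, 0],
])

```text
time: 31.9
eef_pos: [665.4, -168.8, 83.7]
orientation: [-3.141, -0.0, 1.626]
ft_force: [0.6, -1.1, -1.5]
finger_gap: 11.5
grip_force: 29.9
```

Call:
play_rows([
  [0.005, 0, 0, 0.003, 0, 0, 0],
  [0.005, 0, 0, 0.002, 0, 0, 0],
  [0.005, 0, 0, 0, 0, 0, 0],
])

```text
time: 32.28
eef_pos: [665.9, -169.0, 81.3]
orientation: [3.14, 0.001, 1.626]
ft_force: [-4.4, 1.5, 9.1]
finger_gap: 11.7
grip_force: 29.9
```

Call:
play_rows([
  [0.005, 0, 0, 0, 0, 0, -0.1],
  [0.005, 0, 0, 0, 0, 0, -0.12],
  [0.005, 0, 0, 0, 0, 0, -0.12],
  [0.005, 0, 0, 0, 0, 0, -0.12],
  [0.005, 0, 0, 0, 0, 0, -0.12],
  [0.005, 0, 0, 0, 0, 0, -0.12],
  [0.005, 0, 0, 0, 0, 0, -0.12],
  [0.005, 0, 0, 0, 0, 0, 0],
])

```text
time: 33.28
eef_pos: [666.2, -169.2, 81.3]
orientation: [3.141, 0.003, 2.447]
ft_force: [-2.7, -0.0, 9.0]
finger_gap: 11.5
grip_force: 29.9
```

```bash
python3 - <<'E'
from h import *
np.set_printoptions(precision=2,suppress=True)
s=status.get_state();print(s['time'],s['eef_pos'],s['orientation'],s['ft_force'],s['wrist_torque'],s['finger_gap'])
E
```

```text
33.275 [ 666.2  -169.24   81.26] [3.14 0.   2.45] [-2.73 -0.04  9.03] [0.14 0.27 0.04] 11.52972800788469
```

The right key: it turns freely. On to the stop.

Call:
play_rows([
  [0.005, 0, 0, 0, 0, 0, -0.12],
  [0.005, 0, 0, 0, 0, 0, -0.12],
  [0.005, 0, 0, 0, 0, 0, -0.12],
  [0.005, 0, 0, 0, 0, 0, -0.08],
  [0.005, 0, 0, 0, 0, 0, -0.06],
  [0.005, 0, 0, 0, 0, 0, -0.05],
  [0.005, 0, 0, 0, 0, 0, -0.05],
  [0.005, 0, 0, 0, 0, 0, 0],
])

```text
time: 34.28
eef_pos: [666.1, -169.4, 81.3]
orientation: [-3.141, 0.003, 3.045]
ft_force: [-2.3, 0.2, 7.7]
finger_gap: 12.1
grip_force: 30.9
```

```bash
python3 - <<'E'
from h import *
np.set_printoptions(precision=2,suppress=True)
s=status.get_state();print(s['time'],s['eef_pos'],s['orientation'],s['ft_force'],s['wrist_torque'],s['finger_gap'])
E
```

```text
34.275 [ 666.1  -169.4    81.26] [-3.14  0.    3.04] [-2.26  0.22  7.74] [ 0.1   0.41 -0.66] 12.081517076811037
```

```bash
python3 - <<'E'
from h import *
p=status.get_state()['eef_pos']
plan([(p[0],p[1],165,3.045),(658,-34,165,3.198),(658,-34,108,3.198)],.05)
E
```

```text
[[0.05,0,0,-0.0419,0,0,0.0],[0.05,0,0,-0.0419,0,0,0.0],[0.05,0.007,0.0447,0,0,0,-0.051],[0.05,0.0048,0.045,0,0,0,-0.051],[0.05,0.0025,0.0451,0,0,0,-0.051],[0.05,0,0,0.0285,0,0,0.0],[0.05,0,0,0.0285,0,0,0.0]]
```

Call:
play_rows([
  [0.05, 0, 0, 0, 0, 0, 0],
  [0.05, 0, 0, 0, 0, 0, 0],
  [0.05, 0, 0, 0, 0, 0, 0],
  [0.05, 0, 0, -0.042, 0, 0, 0],
  [0.05, 0, 0, -0.042, 0, 0, 0],
  [0.05, 0.007, 0.0447, 0, 0, 0, -0.051],
  [0.05, 0.005, 0.045, 0, 0, 0, -0.051],
  [0.05, 0.0025, 0.0451, 0, 0, 0, -0.051],
  [0.05, 0, 0, 0, 0, 0, 0],
  [0.05, 0, 0, 0, 0, 0, 0],
])

```text
time: 35.52
eef_pos: [657.2, -34.1, 163.2]
orientation: [-3.141, 0.0, -3.085]
ft_force: [-0.5, -1.0, -0.9]
finger_gap: 49.8
grip_force: 0.0
```

```bash
python3 - <<'E'
from h import *
np.set_printoptions(precision=2,suppress=True)
s=status.get_state();print(s['time'],s['eef_pos'],s['orientation'])
c=snap('wrist');e=snap('side')
u,v=proj(e,(659,-80,90)).astype(int);print(u,v)
b=cv2.resize(e['color'][v-48:v+48,u-36:u+36],(288,384),interpolation=cv2.INTER_CUBIC)
cv2.imwrite('pics/w10.png',np.hstack([c['color'],b])[:,:,::-1])
print(proj(c,(658,-34,137)))
E
```

```text
35.525 [657.18 -34.06 163.19] [-3.14  0.   -3.08]
309 214
[252.21 227.08]
```

View pics/w10.png

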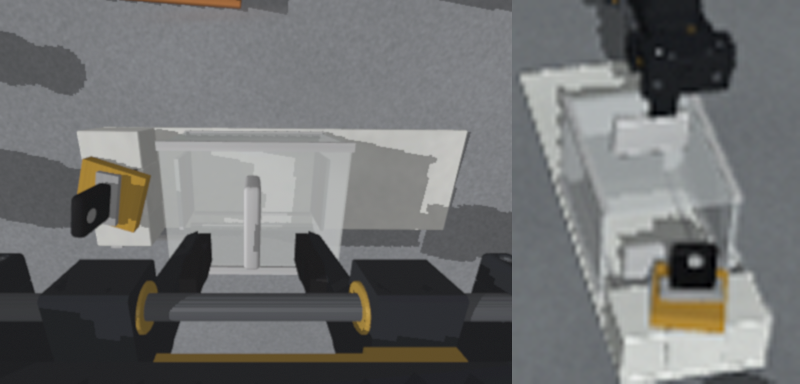

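Call:
play_rows([
  [0.05, 0, 0, 0.028, 0, 0, 0],
  [0.05, 0, 0, 0.027, 0, 0, 0],
  [0.05, 0, 0, 0, 0, 0, 0],
  [0.005, 0, 0, 0, 0, 0, 0],
  [0.005, 0, 0, 0, 0, 0, 0],
  [0.005, 0, 0, 0, 0, 0, 0],
  [0.005, 0, 0, 0, 0, 0, 0],
  [0.005, 0, 0, 0, 0, 0, 0],
])

```text
time: 36.62
eef_pos: [657.3, -33.6, 108.7]
orientation: [-3.141, 0.001, -3.085]
ft_force: [0.2, -0.8, 1.9]
finger_gap: 11.6
grip_force: 30.0
```

Call:
play_rows([
  [0.005, 0, 0.01, 0, 0, 0, 0],
  [0.005, 0, 0.02, 0, 0, 0, 0],
  [0.005, 0, 0.025, 0, 0, 0, 0],
  [0.005, 0, 0.025, 0, 0, 0, 0],
  [0.005, 0, 0.025, 0, 0, 0, 0],
  [0.005, 0, 0.025, 0, 0, 0, 0],
  [0.005, 0, 0.015, 0, 0, 0, 0],
  [0.005, 0, 0.008, 0, 0, 0, 0],
  [0.005, 0, 0, 0, 0, 0, 0],
  [0.005, 0, 0, 0, 0, 0, 0],
])

```text
time: 37.88
eef_pos: [649.8, 120.1, 108.7]
orientation: [-3.141, 0.005, -3.084]
ft_force: [10.4, -3.7, -0.8]
finger_gap: 11.6
grip_force: 30.0
```

Call:
play_rows([
  [0.005, -0.001, 0.003, 0, 0, 0, 0],
  [0.005, 0, 0, 0, 0, 0, 0],
  [0.005, 0, 0, 0, 0, 0, 0],
])

```text
time: 38.25
eef_pos: [649.8, 120.2, 108.7]
orientation: [-3.136, 0.002, -3.085]
ft_force: [3.6, -18.0, 2.2]
finger_gap: 11.5
grip_force: 30.0
```

```bash
python3 - <<'E'
from h import *
np.set_printoptions(precision=2,suppress=True)
s=status.get_state();print(s['time'],s['eef_pos'],s['orientation'],s['ft_force'])
p=s['eef_pos']
plan([(p[0],p[1],180,3.198)],.05)
plan([(440,-140,200,1.571)],.088,start=(p[0],p[1],180,3.198))
E
```

```text
38.25 [649.83 120.21 108.65] [-3.14  0.   -3.09] [  3.63 -17.99   2.23]
[[0.05,0,0,-0.0357,0,0,0.0],[0.05,0,0,-0.0357,0,0,0.0]]
[[0.088,0.0204,-0.0225,-0.0018,0,0,0.148],[0.088,0.0168,-0.0253,-0.0018,0,0,0.148],[0.088,0.0129,-0.0275,-0.0018,0,0,0.148],[0.088,0.0087,-0.0291,-0.0018,0,0,0.148],[0.088,0.0043,-0.0301,-0.0018,0,0,0.148],[0.088,-0.0001,-0.0304,-0.0018,0,0,0.148],[0.088,-0.0046,-0.03,-0.0018,0,0,0.148],[0.088,-0.009,-0.029,-0.0018,0,0,0.148],[0.088,-0.0132,-0.0274,-0.0018,0,0,0.148],[0.088,-0.0171,-0.0251,-0.0018,0,0,0.148],[0.088,-0.0206,-0.0224,-0.0018,0,0,0.148]]
```

Call:
play_rows([
  [0.05, 0, 0, 0, 0, 0, 0],
  [0.05, 0, 0, 0, 0, 0, 0],
  [0.05, 0, 0, -0.036, 0, 0, 0],
  [0.05, 0, 0, -0.036, 0, 0, 0],
])

```text
time: 38.75
eef_pos: [648.5, 123.6, 180.6]
orientation: [3.141, -0.002, -3.083]
ft_force: [0.8, 0.9, 0.2]
finger_gap: 48.7
grip_force: 0.0
```

Call:
play_rows([
  [0.088, 0.0204, -0.0225, -0.004, 0, 0, 0.148],
  [0.088, 0.0168, -0.0253, -0.004, 0, 0, 0.148],
  [0.088, 0.0129, -0.0275, -0.004, 0, 0, 0.148],
  [0.088, 0.0087, -0.0291, -0.004, 0, 0, 0.148],
  [0.088, 0.0043, -0.0301, -0.004, 0, 0, 0.148],
  [0.088, 0, -0.0304, -0.004, 0, 0, 0.148],
  [0.088, -0.0046, -0.03, -0.004, 0, 0, 0.148],
  [0.088, -0.009, -0.029, -0.004, 0, 0, 0.148],
  [0.088, -0.0132, -0.0274, -0.004, 0, 0, 0.148],
  [0.088, -0.0171, -0.0251, -0.004, 0, 0, 0.148],
  [0.088, -0.0206, -0.0224, -0.004, 0, 0, 0.148],
  [0.088, 0, 0, 0, 0, 0, 0],
])

```text
time: 40.25
eef_pos: [439.1, -138.0, 224.4]
orientation: [3.141, -0.0, 1.57]
ft_force: [0.2, -0.3, 0.2]
finger_gap: 88.1
grip_force: 0.0
```

```bash
cat >> h.py <<'E'
COL=dict(yel=(22,34),ora=(9,19),blu=(100,128),red=(0,7),gre=(45,85))
def tins(c,z=28,roi=None):
    h=cv2.cvtColor(c['color'],cv2.COLOR_RGB2HSV);out=[]
    for n,(lo,hi) in COL.items():
        m=cv2.inRange(h,(lo,130,50),(hi,255,255))
        k,l,st,ce=cv2.connectedComponentsWithStats(m)
        for i in range(1,k):
            if st[i,4]>150:
                q=np.argwhere(l==i)[:,::-1]
                P=np.array([onz(c,*p,z)[:2] for p in q],np.float32)
                r=cv2.minAreaRect(P); out.append((n,int(st[i,4]),ce[i].round(0),np.array(r[0]),np.array(r[1]),round(r[2],1)))
    return out
E
python3 - <<'E'
from h import *
np.set_printoptions(precision=2,suppress=True)
s=status.get_state();print(s['time'],s['eef_pos'],s['orientation'],s['ft_force'])
c=snap('wrist','w11.png');np.save('w11.npy',c,allow_pickle=True)
for o in tins(c): print(*o)
for y in(-92.7,-146.7,-200.7,-254.7,-308.7): print(y,proj(c,(433.4,y,50)))
E
```

```text
40.25 [ 439.07 -137.99  224.4 ] [ 3.14 -0.    1.57] [ 0.15 -0.26  0.2 ]
yel 1248 [252.  38.] [439.26  15.11] [30.99 45.2 ] 86.1
yel 1880 [253. 135.] [440.79 -92.38] [44.97 65.41] 88.3
yel 2569 [133. 214.] [ 280.09 -193.99] [113.49  56.83] 45.8
ora 6668 [251. 182.] [ 437.76 -189.75] [268.98  91.57] 89.5
ora 661 [308. 338.] [ 526.62 -413.16] [43.5  71.04] 11.7
blu 1125 [244. 216.] [ 427.85 -200.31] [46.27 48.99] 87.9
blu 201 [269. 217.] [ 462.21 -201.38] [ 8.33 45.87] 0.8
red 1103 [247. 251.] [ 431.46 -253.82] [49.9  51.91] 89.9
red 211 [272. 252.] [ 467.45 -255.45] [ 8.71 50.15] 1.0
gre 753 [247. 281.] [ 430.44 -304.69] [38.36 49.68] 89.9
-92.7 [247.05 137.94]
-146.7 [247.38 182.59]
-200.7 [247.68 222.97]
-254.7 [247.96 259.66]
-308.7 [248.21 293.15]
```

View pics/w11.png

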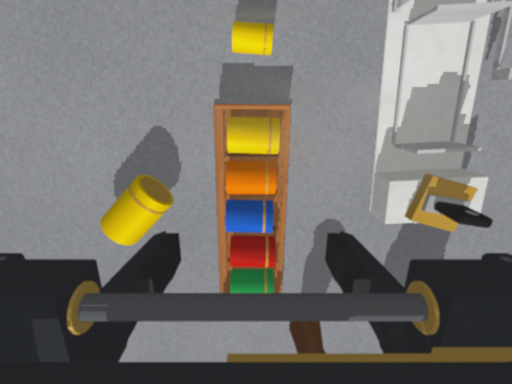

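```bash
python3 - <<'E'
from h import *
plan([(438,-98.5,90,1.571),(438,-98.5,18,1.571)],.088,step=45)
print()
plan([(438,-98.5,130,1.571),(655.5,5.7,130,1.626),(655.5,5.7,30,1.626)],.03,start=(438,-98.5,18,1.571),step=45)
E
```

```text
[[0.088,0.0097,-0.0004,0.0336,0,0,0.0],[0.088,0.0097,-0.0004,0.0336,0,0,0.0],[0.088,0.0097,-0.0004,0.0336,0,0,0.0],[0.088,0.0097,-0.0004,0.0336,0,0,0.0],[0.088,0,0,0.036,0,0,0.0],[0.088,0,0,0.036,0,0,0.0]]

[[0.03,0,0,-0.0373,0,0,0.0],[0.03,0,0,-0.0373,0,0,0.0],[0.03,0,0,-0.0373,0,0,0.0],[0.03,0.0174,0.0363,0,0,0,-0.009],[0.03,0.017,0.0364,0,0,0,-0.009],[0.03,0.0167,0.0366,0,0,0,-0.009],[0.03,0.0164,0.0367,0,0,0,-0.009],[0.03,0.016,0.0369,0,0,0,-0.009],[0.03,0.0157,0.037,0,0,0,-0.009],[0.03,0,0,0.0333,0,0,0.0],[0.03,0,0,0.0333,0,0,0.0],[0.03,0,0,0.0333,0,0,0.0]]
```

Call:
play_rows([
  [0.088, 0.0097, 0, 0.0336, 0, 0, 0],
  [0.088, 0.0097, 0, 0.0336, 0, 0, 0],
  [0.088, 0.0097, 0, 0.0336, 0, 0, 0],
  [0.088, 0.0097, -0.001, 0.0336, 0, 0, 0],
  [0.088, 0, 0, 0.036, 0, 0, 0],
  [0.088, 0, 0, 0.035, 0, 0, 0],
  [0.088, 0, 0, 0, 0, 0, 0],
  [0.03, 0, 0, 0, 0, 0, 0],
  [0.03, 0, 0, 0, 0, 0, 0],
  [0.03, 0, 0, 0, 0, 0, 0],
  [0.03, 0, 0, 0, 0, 0, 0],
  [0.03, 0, 0, 0, 0, 0, 0],
])

```text
time: 41.8
eef_pos: [439.0, -99.3, 19.7]
orientation: [3.14, 0.001, 1.571]
ft_force: [-1.1, 0.3, 6.2]
finger_gap: 62.2
grip_force: 29.9
```

Call:
play_rows([
  [0.03, 0, 0, 0, 0, 0, 0],
  [0.03, 0, 0, -0.037, 0, 0, 0],
  [0.03, 0, 0, -0.037, 0, 0, 0],
  [0.03, 0, 0, -0.038, 0, 0, 0],
  [0.03, 0, 0, 0, 0, 0, 0],
])

```text
time: 42.42
eef_pos: [439.4, -99.6, 133.0]
orientation: [3.137, 0.002, 1.571]
ft_force: [-0.8, 0.1, -1.4]
finger_gap: 61.7
grip_force: 29.9
```

Call:
play_rows([
  [0.03, 0.0174, 0.0362, 0, 0, 0, -0.009],
  [0.03, 0.017, 0.0363, 0, 0, 0, -0.009],
  [0.03, 0.0167, 0.0365, 0, 0, 0, -0.009],
  [0.03, 0.0164, 0.0366, 0, 0, 0, -0.009],
  [0.03, 0.016, 0.0368, 0, 0, 0, -0.009],
  [0.03, 0.0157, 0.0365, 0, 0, 0, -0.009],
  [0.03, 0, 0, 0.03, 0, 0, 0],
  [0.03, 0, 0, 0.03, 0, 0, 0],
  [0.03, 0, 0, 0.02, 0, 0, 0],
  [0.03, 0, 0, 0.01, 0, 0, 0],
  [0.03, 0, 0, 0, 0, 0, 0],
])

```text
time: 43.8
eef_pos: [654.9, 4.8, 40.3]
orientation: [-3.141, 0.0, 1.625]
ft_force: [-0.7, -1.5, -2.1]
finger_gap: 61.6
grip_force: 29.9
```

```bash
python3 - <<'E'
from h import *
np.set_printoptions(precision=2,suppress=True)
s=status.get_state();p=s['eef_pos'];print(s['time'],p,s['orientation'],s['ft_force'],s['finger_gap'])
c=snap('wrist');np.save('w12.npy',c,allow_pickle=True)
for o in tins(c,50): print(*o)
th=.055;R=np.array([[np.cos(th),-np.sin(th)],[np.sin(th),np.cos(th)]])
print('tool in case',R.T@(p[:2]-[657.7,-34.3]))
E
```

```text
43.8 [654.89   4.78  40.32] [-3.14  0.    1.62] [-0.74 -1.55 -2.13] 61.62870253443899
yel 6120 [241. 252.] [648.39   4.84] [58.68 39.56] 3.1
yel 1291 [305. 253.] [686.06   6.57] [13.46 40.39] 4.0
tool in case [-0.65 39.17]
```

```bash
python3 - <<'E'
from h import *
np.set_printoptions(precision=2,suppress=True)
c=np.load('w12.npy',allow_pickle=True).item();p=np.array([654.89,4.78,40.32])
h=cv2.cvtColor(c['color'],cv2.COLOR_RGB2HSV);m=cv2.inRange(h,(22,130,50),(34,255,255))
k,l,st,ce=cv2.connectedComponentsWithStats(m);i=1+st[1:,4].argmax();r=np.where((l==i)[:,240])[0];print(r[0],r[-1])
o,d=ray(c,240,r[0]-.5)
o=o-p;o=o[1:];d=d[1:]/np.linalg.norm(d[1:])
for yo in np.arange(-4,14,2.):
    a=np.array([yo,8.3])-o; print(yo,abs(a[0]*d[1]-a[1]*d[0]))
E
```

```text
222 282
-4.0 21.501817668182156
-2.0 19.673697113015663
0.0 17.845576557849157
2.0 16.017456002682664
4.0 14.189335447516157
6.0 12.361214892349665
8.0 10.533094337183158
10.0 8.704973782016665
12.0 6.876853226850159
```

Call:
play_rows([
  [0.03, 0.0015, 0.0005, 0.008, 0, 0, 0],
  [0.03, 0, 0, 0.007, 0, 0, 0],
  [0.03, 0, 0, 0.003, 0, 0, 0],
  [0.03, 0, 0, 0, 0, 0, 0],
])

```text
time: 44.35
eef_pos: [656.7, 5.0, 24.3]
orientation: [3.138, 0.003, 1.625]
ft_force: [0.9, -7.7, -0.6]
finger_gap: 61.7
grip_force: 29.8
```

Call:
play_rows([
  [0.03, -0.0015, 0, 0, 0, 0, 0],
  [0.03, 0, 0, 0.002, 0, 0, 0],
  [0.03, 0, 0, 0, 0, 0, 0],
])

```text
time: 44.72
eef_pos: [656.0, 4.9, 21.1]
orientation: [3.141, 0.0, 1.625]
ft_force: [0.9, -3.8, 0.6]
finger_gap: 61.6
grip_force: 29.9
```

```bash
python3 - <<'E'
from h import *
np.set_printoptions(precision=2,suppress=True)
s=status.get_state();p=s['eef_pos'];print(s['time'],p,s['orientation'],s['ft_force'],s['wrist_torque'])
c=snap('wrist','w13.png');t=snap('top')
cr=t['color'][110:170,200:320];np.save('t13.npy',t,allow_pickle=True)
a=c['color'][150:310,120:400]
cv2.imwrite('pics/w13.png',np.vstack([cv2.resize(a,(560,320)),cv2.resize(cr,(560,280),interpolation=cv2.INTER_CUBIC)])[:,:,::-1])
for P in((657,-34+46,50),(657,-34+24,28),(657,-34+69,60)): print(P,(proj(c,P)-[120,150])*2)
E
```

```text
44.725 [655.95   4.86  21.13] [3.14 0.   1.62] [ 0.91 -3.76  0.58] [-0.56 -0.25  0.05]
(657, 12, 50) [267.85 223.92]
(657, -10, 28) [263.42 247.65]
(657, 35, 60) [273.91 157.29]
```

View pics/w13.png

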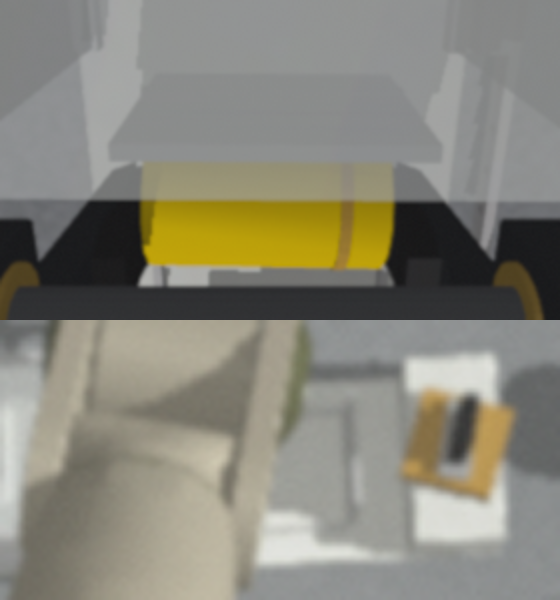

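```bash
python3 - <<'E'
from h import *
plan([(656,4.9,150,1.626),(438,-240,150,1.571),(437,-305,150,1.571)],.088,start=(656,4.9,20,1.626),step=50)
E
```

```text
[[0.088,0,0,-0.0433,0,0,0.0],[0.088,0,0,-0.0433,0,0,0.0],[0.088,0,0,-0.0433,0,0,0.0],[0.088,-0.0332,-0.033,0,0,0,0.008],[0.088,-0.0335,-0.0328,0,0,0,0.008],[0.088,-0.0337,-0.0325,0,0,0,0.008],[0.088,-0.034,-0.0322,0,0,0,0.008],[0.088,-0.0342,-0.032,0,0,0,0.008],[0.088,-0.0345,-0.0317,0,0,0,0.008],[0.088,-0.0347,-0.0314,0,0,0,0.008],[0.088,-0.0325,-0.0005,0,0,0,0.0],[0.088,-0.0325,-0.0005,0,0,0,0.0]]
```

Call:
play_rows([
  [0.03, 0, 0, 0.001, 0, 0, 0],
  [0.088, 0, 0, 0, 0, 0, 0],
  [0.088, 0, 0, 0, 0, 0, 0],
  [0.088, 0, 0, 0, 0, 0, 0],
  [0.088, 0, 0, 0, 0, 0, 0],
  [0.088, 0, 0, -0.043, 0, 0, 0],
  [0.088, 0, 0, -0.044, 0, 0, 0],
  [0.088, 0, 0, -0.044, 0, 0, 0],
])

```text
time: 45.82
eef_pos: [655.4, 5.1, 152.3]
orientation: [-3.141, -0.0, 1.625]
ft_force: [0.0, 0.3, 0.1]
finger_gap: 88.3
grip_force: 0.0
```

Call:
play_rows([
  [0.088, -0.0332, -0.033, 0, 0, 0, 0.008],
  [0.088, -0.0335, -0.0328, 0, 0, 0, 0.008],
  [0.088, -0.0337, -0.0325, 0, 0, 0, 0.008],
  [0.088, -0.034, -0.0322, 0, 0, 0, 0.008],
  [0.088, -0.0342, -0.032, 0, 0, 0, 0.008],
  [0.088, -0.0345, -0.0317, 0, 0, 0, 0.008],
  [0.088, -0.0347, -0.0314, 0, 0, 0, 0.008],
  [0.088, -0.0325, -0.0005, 0, 0, 0, 0],
  [0.088, -0.0325, -0.0005, 0, 0, 0, 0],
  [0.088, 0, 0, 0, 0, 0, 0],
  [0.088, 0, 0, 0, 0, 0, 0],
])

```text
time: 47.2
eef_pos: [436.0, -303.7, 150.7]
orientation: [-3.141, -0.001, 1.569]
ft_force: [-0.5, -0.2, 0.9]
finger_gap: 88.2
grip_force: 0.0
```

```bash
python3 - <<'E'
from h import *
np.set_printoptions(precision=2,suppress=True)
s=status.get_state();p=s['eef_pos'];print(s['time'],p)
c=snap('wrist');t=snap('top')
for o in tins(c,40): print(*o)
print('top')
for o in tins(t,40): print(*o)
E
```

```text
47.2 [ 436.05 -303.72  150.72]
yel 1560 [100.  38.] [ 310.04 -168.6 ] [19.87 61.55] 49.4
yel 5664 [72. 78.] [ 279.14 -200.7 ] [74.92 60.76] 46.2
ora 10334 [252.  88.] [ 437.2  -241.19] [200.44  86.72] 89.5
ora 514 [320. 271.] [ 511.81 -398.73] [25.79 60.34] 22.3
ora 1010 [359. 340.] [ 568.77 -489.77] [46.02 56.69] 89.9
blu 2863 [242.  77.] [ 427.57 -199.68] [41.23 49.44] 89.9
blu 507 [280.  79.] [ 461.35 -200.62] [41.37  9.65] 88.6
red 1653 [247. 145.] [ 432.3  -251.85] [43.44 50.28] 88.4
red 407 [284. 142.] [ 466.4  -252.86] [10.76 42.53] 0.1
gre 1993 [247. 193.] [ 431.56 -305.85] [41.9  49.76] 89.9
gre 344 [281. 193.] [ 465.04 -305.91] [41.9   9.13] 89.9
top
yel 226 [236. 141.] [653.17  10.57] [57.66 35.53] 0.3
ora 410 [474. 117.] [ 735.21 -704.39] [57.76 78.87] 41.8
ora 460 [480. 146.] [ 639.96 -717.55] [74.73 66.8 ] 68.9
ora 787 [283. 216.] [ 432.25 -135.33] [ 87.52 156.26] 0.2
blu 190 [308. 218.] [ 426.52 -199.59] [35.03 41.29] 89.2
red 450 [490. 129.] [ 699.45 -750.48] [79.63 66.85] 68.4
gre 167 [507. 132.] [ 689.32 -799.49] [30.14 69.7 ] 85.8
```

Call:
play_rows([
  [0.088, -0.003, 0.002, 0.045, 0, 0, 0],
  [0.088, 0, 0, 0.045, 0, 0, 0],
  [0.088, 0, 0, 0.03, 0, 0, 0],
  [0.088, 0, 0, 0.011, 0, 0, 0],
  [0.088, 0, 0, 0, 0, 0, 0],
  [0.03, 0, 0, 0, 0, 0, 0],
  [0.03, 0, 0, 0, 0, 0, 0],
  [0.03, 0, 0, 0, 0, 0, 0],
  [0.03, 0, 0, 0, 0, 0, 0],
  [0.03, 0, 0, 0, 0, 0, 0],
  [0.03, 0, 0, 0, 0, 0, 0],
])

```text
time: 48.68
eef_pos: [438.3, -307.7, 20.4]
orientation: [3.141, 0.001, 1.569]
ft_force: [-1.5, 0.0, 5.5]
finger_gap: 61.8
grip_force: 30.0
```

```bash
python3 - <<'E'
from h import *
p=status.get_state()['eef_pos'];print(p)
plan([(p[0],p[1],185,1.571),(658,-140,185,1.60),(660.2,-79.5,185,1.626),(660.2,-79.5,45,1.626)],.03,step=45)
E
```

```text
[ 438.25652366 -307.69493773   20.41302104]
[[0.03,0,0,-0.0411,0,0,-0.001],[0.03,0,0,-0.0411,0,0,-0.001],[0.03,0,0,-0.0411,0,0,-0.001],[0.03,0,0,-0.0411,0,0,-0.001],[0.03,0.024,0.0314,0,0,0,-0.004],[0.03,0.0238,0.0315,0,0,0,-0.004],[0.03,0.0237,0.0316,0,0,0,-0.004],[0.03,0.0236,0.0317,0,0,0,-0.004],[0.03,0.0234,0.0318,0,0,0,-0.004],[0.03,0.0233,0.0319,0,0,0,-0.004],[0.03,0.0232,0.032,0,0,0,-0.004],[0.03,0.0302,0.002,0,0,0,-0.013]]
[[0.03,0.0302,0.0024,0,0,0,-0.013],[0.03,0,0,0.035,0,0,0.0],[0.03,0,0,0.035,0,0,0.0],[0.03,0,0,0.035,0,0,0.0],[0.03,0,0,0.035,0,0,0.0]]
```

Call:
play_rows([
  [0.03, 0, 0, -0.041, 0, 0, 0],
  [0.03, 0, 0, -0.041, 0, 0, 0],
  [0.03, 0, 0, -0.041, 0, 0, 0],
  [0.03, 0, 0, -0.042, 0, 0, 0],
  [0.03, 0.024, 0.0314, 0, 0, 0, -0.004],
  [0.03, 0.0238, 0.0315, 0, 0, 0, -0.005],
  [0.03, 0.0237, 0.0316, 0, 0, 0, -0.005],
  [0.03, 0.0236, 0.0317, 0, 0, 0, -0.004],
  [0.03, 0.0234, 0.0318, 0, 0, 0, -0.005],
  [0.03, 0.0233, 0.0319, 0, 0, 0, -0.004],
  [0.03, 0.0232, 0.032, 0, 0, 0, -0.004],
  [0.03, 0.0302, 0.002, 0, 0, 0, -0.013],
])

```text
time: 50.18
eef_pos: [660.1, -108.8, 183.5]
orientation: [-3.141, -0.0, 1.613]
ft_force: [-0.4, -0.6, -1.7]
finger_gap: 62.0
grip_force: 30.0
```

Call:
play_rows([
  [0.03, 0.0302, 0.0024, 0, 0, 0, -0.013],
  [0.03, 0, 0, 0.035, 0, 0, 0],
  [0.03, 0, 0, 0.035, 0, 0, 0],
  [0.03, 0, 0, 0.035, 0, 0, 0],
  [0.03, 0, 0, 0.035, 0, 0, 0],
  [0.03, 0, 0, 0, 0, 0, 0],
])

```text
time: 50.92
eef_pos: [658.7, -78.9, 42.0]
orientation: [-3.136, -0.002, 1.626]
ft_force: [-0.4, -1.0, -0.5]
finger_gap: 61.2
grip_force: 30.0
```

Call:
play_rows([
  [0.03, 0, 0, 0.015, 0, 0, 0],
  [0.03, 0, 0, 0.007, 0, 0, 0],
  [0.03, 0, 0, 0.002, 0, 0, 0],
  [0.03, 0, 0, 0, 0, 0, 0],
])

```text
time: 51.42
eef_pos: [660.5, -79.4, 21.2]
orientation: [3.141, 0.0, 1.626]
ft_force: [-0.0, -0.2, -1.4]
finger_gap: 61.6
grip_force: 30.0
```

```bash
python3 - <<'E'
from h import *
plan([(660.5,-79.4,150,1.626),(439,-254,150,1.571),(439,-254,60,1.571)],.088,start=(660.5,-79.4,20.5,1.626),step=45)
E
```

```text
[[0.088,0,0,-0.0432,0,0,0.0],[0.088,0,0,-0.0432,0,0,0.0],[0.088,0,0,-0.0432,0,0,0.0],[0.088,-0.0232,-0.033,0,0,0,0.008],[0.088,-0.0234,-0.0328,0,0,0,0.008],[0.088,-0.0237,-0.0326,0,0,0,0.008],[0.088,-0.0239,-0.0324,0,0,0,0.008],[0.088,-0.0242,-0.0322,0,0,0,0.008],[0.088,-0.0244,-0.032,0,0,0,0.008],[0.088,-0.0247,-0.0318,0,0,0,0.008],[0.088,0,0,0.045,0,0,0.0],[0.088,0,0,0.045,0,0,0.0]]
```

Call:
play_rows([
  [0.088, 0, 0, 0.001, 0, 0, 0],
  [0.088, 0, 0, 0, 0, 0, 0],
  [0.088, 0, 0, 0, 0, 0, 0],
  [0.088, 0, 0, 0, 0, 0, 0],
  [0.088, 0, 0, -0.043, 0, 0, 0],
  [0.088, 0, 0, -0.043, 0, 0, 0],
  [0.088, 0, 0, -0.043, 0, 0, 0],
])

```text
time: 52.3
eef_pos: [660.2, -79.4, 150.3]
orientation: [3.142, 0.0, 1.626]
ft_force: [-0.1, 0.0, 0.5]
finger_gap: 88.1
grip_force: 0.0
```

Call:
play_rows([
  [0.088, -0.0232, -0.033, 0, 0, 0, 0.008],
  [0.088, -0.0234, -0.0328, 0, 0, 0, 0.008],
  [0.088, -0.0237, -0.0326, 0, 0, 0, 0.008],
  [0.088, -0.0239, -0.0324, 0, 0, 0, 0.008],
  [0.088, -0.0242, -0.0322, 0, 0, 0, 0.008],
  [0.088, -0.0244, -0.032, 0, 0, 0, 0.008],
  [0.088, -0.0247, -0.0318, 0, 0, 0, 0.007],
  [0.088, 0, 0, 0, 0, 0, 0],
  [0.088, 0, 0, 0, 0, 0, 0],
])

```text
time: 53.42
eef_pos: [439.1, -253.7, 149.0]
orientation: [3.141, 0.0, 1.571]
ft_force: [-0.9, -0.2, 0.2]
finger_gap: 87.7
grip_force: 0.0
```

```bash
python3 - <<'E'
from h import *
np.set_printoptions(precision=2,suppress=True)
s=status.get_state();p=s['eef_pos'];print(s['time'],p)
c=snap('wrist');t=snap('top')
for o in tins(c,40): print(*o)
print('top')
for o in tins(t,40):
  if o[3][1]>-400: print(*o)
E
```

```text
53.425 [ 439.15 -253.69  149.  ]
yel 1426 [104. 100.] [ 310.35 -166.76] [28.85 59.18] 51.3
yel 4531 [ 76. 137.] [ 277.46 -200.9 ] [77.9  58.09] 46.2
ora 17617 [249. 116.] [ 437.67 -215.94] [248.92  86.53] 89.5
ora 164 [321. 288.] [ 516.07 -365.14] [10.58 34.88] 90.0
ora 1028 [337. 340.] [ 543.15 -438.84] [47.39 69.49] 90.0
blu 2363 [239. 134.] [ 427.41 -198.47] [41.07 48.9 ] 89.3
blu 400 [276. 136.] [ 461.42 -199.41] [41.06  9.06] 88.3
red 2138 [245. 188.] [ 431.78 -250.22] [43.19 50.55] 90.0
red 387 [279. 189.] [ 466.   -251.22] [ 9.92 43.46] 1.4
gre 316 [494.   8.] [631.21 -98.07] [35.23  9.61] 17.4
top
yel 228 [236. 141.] [653.17  10.59] [57.66 35.5 ] 0.3
ora 789 [281. 216.] [ 433.74 -119.87] [ 84.6 125.9] 0.1
```

Call:
play_rows([
  [0.088, 0.001, 0, 0.045, 0, 0, 0],
  [0.088, 0, 0, 0.045, 0, 0, 0],
  [0.088, 0, 0, 0.028, 0, 0, 0],
  [0.088, 0, 0, 0.011, 0, 0, 0],
  [0.088, 0, 0, 0, 0, 0, 0],
  [0.03, 0, 0, 0, 0, 0, 0],
  [0.03, 0, 0, 0, 0, 0, 0],
  [0.03, 0, 0, 0, 0, 0, 0],
  [0.03, 0, 0, 0, 0, 0, 0],
  [0.03, 0, 0, 0, 0, 0, 0],
  [0.03, 0, 0, 0, 0, 0, 0],
])

```text
time: 54.9
eef_pos: [439.0, -253.1, 20.4]
orientation: [3.141, 0.001, 1.571]
ft_force: [-0.8, 1.8, 6.3]
finger_gap: 61.6
grip_force: 29.9
```

```bash
python3 - <<'E'
from h import *
p=status.get_state()['eef_pos'];print(p)
plan([(p[0],p[1],155,1.571),(657.7,-35,155,1.626),(657.7,-35,45,1.626)],.03,step=46)
E
```

```text
[ 438.99674335 -253.05762348   20.39345769]
[[0.03,0,0,-0.0449,0,0,0.0],[0.03,0,0,-0.0449,0,0,0.0],[0.03,0,0,-0.0449,0,0,0.0],[0.03,0.0311,0.0312,0,0,0,-0.008],[0.03,0.0309,0.0315,0,0,0,-0.008],[0.03,0.0306,0.0317,0,0,0,-0.008],[0.03,0.0304,0.032,0,0,0,-0.008],[0.03,0.0301,0.0322,0,0,0,-0.008],[0.03,0.0299,0.0324,0,0,0,-0.008],[0.03,0.0296,0.0327,0,0,0,-0.008],[0.03,0,0,0.0367,0,0,0.0],[0.03,0,0,0.0367,0,0,0.0]]
[[0.03,0,0,0.0367,0,0,0.0]]
```

Call:
play_rows([
  [0.03, 0, 0, -0.045, 0, 0, 0],
  [0.03, 0, 0, -0.045, 0, 0, 0],
  [0.03, 0, 0, -0.045, 0, 0, 0],
  [0.03, 0.0311, 0.0312, 0, 0, 0, -0.008],
  [0.03, 0.0309, 0.0315, 0, 0, 0, -0.008],
  [0.03, 0.0306, 0.0317, 0, 0, 0, -0.008],
  [0.03, 0.0304, 0.032, 0, 0, 0, -0.008],
  [0.03, 0.0301, 0.0322, 0, 0, 0, -0.008],
  [0.03, 0.0299, 0.0324, 0, 0, 0, -0.008],
  [0.03, 0.0296, 0.0327, 0, 0, 0, -0.008],
  [0.03, 0, 0, 0, 0, 0, 0],
])

```text
time: 56.28
eef_pos: [658.2, -32.7, 153.8]
orientation: [-3.141, -0.001, 1.63]
ft_force: [-1.1, -0.1, -1.1]
finger_gap: 61.9
grip_force: 29.9
```

```bash
python3 - <<'E'
from h import *
np.set_printoptions(precision=2,suppress=True)
s=status.get_state();p=s['eef_pos'];print(s['time'],p)
c=snap('wrist');np.save('w14.npy',c,allow_pickle=True)
for o in tins(c,40): print(*o)
t=snap('top')
for o in tins(t,40):
  if o[3][1]>-400: print(*o)
E
```

```text
56.275 [658.18 -32.67 153.79]
yel 1657 [ 33. 124.] [454.73  19.68] [29.3  62.13] 86.1
yel 2170 [246. 145.] [650.27  12.39] [51.03 38.81] 3.4
yel 390 [281. 146.] [682.32  13.84] [ 9.69 38.06] 4.8
ora 6415 [ 61. 226.] [460.93 -94.24] [106.06 110.97] 6.9
red 7353 [240. 255.] [ 648.41 -108.72] [108.72  95.3 ] 3.4
red 1397 [304. 255.] [ 719.1  -104.38] [24.8 94.3] 6.6
gre 187 [248. 212.] [653.88 -56.21] [44.45  4.44] 3.4
yel 513 [305. 268.] [ 281.43 -189.93] [80.26 52.97] 44.9
ora 1518 [302. 217.] [ 432.44 -183.15] [ 87.56 246.73] 0.1
blu 181 [308. 218.] [ 426.55 -199.59] [35.02 41.14] 89.2
```

Call:
play_rows([
  [0.03, -0.001, -0.0005, 0.04, 0, 0, 0],
  [0.03, 0, 0, 0.04, 0, 0, 0],
  [0.03, 0, 0, 0.03, 0, 0, 0],
  [0.03, 0, 0, 0.012, 0, 0, 0],
  [0.03, 0, 0, 0.008, 0, 0, 0],
  [0.03, 0, 0, 0.003, 0, 0, 0],
  [0.03, 0, 0, 0, 0, 0, 0],
])

```text
time: 57.25
eef_pos: [657.2, -36.1, 22.5]
orientation: [3.141, 0.0, 1.627]
ft_force: [-0.3, 0.1, -0.6]
finger_gap: 62.1
grip_force: 29.9
```

Call:
play_rows([
  [0.03, 0, 0, 0.0015, 0, 0, 0],
  [0.088, 0, 0, 0, 0, 0, 0],
  [0.088, 0, 0, 0, 0, 0, 0],
  [0.088, 0, 0, 0, 0, 0, 0],
  [0.088, 0, 0, 0, 0, 0, 0],
  [0.088, 0, 0, -0.043, 0, 0, 0],
  [0.088, 0, 0, -0.043, 0, 0, 0],
  [0.088, 0, 0, -0.043, 0, 0, 0],
])

```text
time: 58.25
eef_pos: [656.8, -35.9, 150.8]
orientation: [3.142, -0.0, 1.627]
ft_force: [0.4, 0.9, 0.2]
finger_gap: 88.1
grip_force: 0.0
```

```bash
python3 - <<'E'
from h import *
p=status.get_state()['eef_pos'];print(p)
plan([(436,-200.5,150,1.571)],.088,step=45)
E
```

```text
[656.78684218 -35.93630834 150.76242327]
[[0.088,-0.0217,-0.0328,0.0001,0,0,0.008],[0.088,-0.022,-0.0326,0.0001,0,0,0.008],[0.088,-0.0222,-0.0325,0.0001,0,0,0.008],[0.088,-0.0225,-0.0323,0.0001,0,0,0.008],[0.088,-0.0227,-0.0321,0.0001,0,0,0.008],[0.088,-0.023,-0.0319,0.0001,0,0,0.008],[0.088,-0.0233,-0.0317,0.0001,0,0,0.008]]
```

Call:
play_rows([
  [0.088, -0.0217, -0.0328, 0, 0, 0, 0.008],
  [0.088, -0.022, -0.0326, 0, 0, 0, 0.008],
  [0.088, -0.0222, -0.0325, 0, 0, 0, 0.008],
  [0.088, -0.0225, -0.0323, 0, 0, 0, 0.008],
  [0.088, -0.0227, -0.0321, 0, 0, 0, 0.008],
  [0.088, -0.023, -0.0319, 0, 0, 0, 0.008],
  [0.088, -0.0233, -0.0317, 0, 0, 0, 0.008],
  [0.088, 0, 0, 0, 0, 0, 0],
  [0.088, 0, 0, 0, 0, 0, 0],
])

```text
time: 59.38
eef_pos: [436.6, -200.3, 149.5]
orientation: [3.141, 0.0, 1.571]
ft_force: [0.0, -0.1, 0.0]
finger_gap: 87.9
grip_force: 0.0
```

```bash
python3 - <<'E'
from h import *
np.set_printoptions(precision=2,suppress=True)
s=status.get_state();p=s['eef_pos'];print(s['time'],p)
c=snap('wrist');t=snap('top');s2=snap('side')
for o in tins(c,40): print(*o)
for x in(t,s2):
 print()
 for o in tins(x,40):
  if o[3][1]>-400: print(*o)
E
```

```text
59.375 [ 436.59 -200.34  149.51]
yel 1275 [115. 159.] [ 310.22 -165.07] [36.73 57.22] 52.4
yel 3577 [ 88. 193.] [ 275.75 -201.37] [79.88 55.89] 46.3
ora 20669 [253. 147.] [ 437.61 -186.97] [261.67  86.53] 89.5
ora 892 [322. 338.] [ 519.11 -386.12] [41.57 56.09] 14.3
blu 2022 [243. 187.] [ 427.88 -196.44] [42.26 49.26] 87.9
blu 347 [277. 189.] [ 461.41 -197.01] [41.22  9.07] 90.0
red 832 [496.  18.] [629.88 -49.36] [42.89 21.65] 2.1
gre 1616 [495.  61.] [638.17 -82.79] [49.77 40.56] 3.4

yel 237 [236. 141.] [653.17  10.54] [57.65 35.59] 0.3
ora 396 [271. 214.] [ 433.68 -105.25] [84.54 96.67] 0.1
red 206 [253. 141.] [656.56 -36.82] [35.63 57.74] 89.9

yel 163 [302. 209.] [654.88   0.07] [61.61 63.12] 83.6
yel 446 [198. 262.] [ 284.09 -198.38] [114.07  66.59] 46.5
ora 2009 [247. 268.] [ 434.06 -216.35] [313.1   94.96] 89.4
ora 592 [287. 306.] [ 531.29 -390.23] [143.7  45.7] 78.5
blu 207 [243. 261.] [ 427.27 -209.95] [54.56 46.1 ] 84.5
```

Call:
play_rows([
  [0.088, 0.0015, -0.001, 0.045, 0, 0, 0],
  [0.088, 0, 0, 0.045, 0, 0, 0],
  [0.088, 0, 0, 0.028, 0, 0, 0],
  [0.088, 0, 0, 0.011, 0, 0, 0],
  [0.088, 0, 0, 0, 0, 0, 0],
  [0.03, 0, 0, 0, 0, 0, 0],
  [0.03, 0, 0, 0, 0, 0, 0],
  [0.03, 0, 0, 0, 0, 0, 0],
  [0.03, 0, 0, 0, 0, 0, 0],
  [0.03, 0, 0, 0, 0, 0, 0],
  [0.03, 0, 0, 0, 0, 0, 0],
])

```text
time: 60.9
eef_pos: [435.3, -199.2, 20.9]
orientation: [3.141, 0.001, 1.571]
ft_force: [-1.7, 2.3, 6.3]
finger_gap: 61.9
grip_force: 29.9
```

```bash
python3 - <<'E'
from h import *
p=status.get_state()['eef_pos'];print(p)
plan([(p[0],p[1],155,1.571),(659,-58.5,155,1.626)],.03,step=46)
E
```

```text
[ 435.31381561 -199.2043336    20.87173287]
[[0.03,0,0,-0.0447,0,0,0.0],[0.03,0,0,-0.0447,0,0,0.0],[0.03,0,0,-0.0447,0,0,0.0],[0.03,0.0234,0.0373,0,0,0,-0.009],[0.03,0.0231,0.0375,0,0,0,-0.009],[0.03,0.0228,0.0377,0,0,0,-0.009],[0.03,0.0224,0.0379,0,0,0,-0.009],[0.03,0.0221,0.0381,0,0,0,-0.009],[0.03,0.0217,0.0383,0,0,0,-0.009]]
```

Call:
play_rows([
  [0.03, 0, 0, -0.045, 0, 0, 0],
  [0.03, 0, 0, -0.045, 0, 0, 0],
  [0.03, 0, 0, -0.044, 0, 0, 0],
  [0.03, 0.0234, 0.0373, 0, 0, 0, -0.009],
  [0.03, 0.0231, 0.0375, 0, 0, 0, -0.009],
  [0.03, 0.0228, 0.0377, 0, 0, 0, -0.009],
  [0.03, 0.0224, 0.0379, 0, 0, 0, -0.009],
  [0.03, 0.0221, 0.0381, 0, 0, 0, -0.009],
  [0.03, 0.0217, 0.0383, 0, 0, 0, -0.009],
  [0.03, 0, 0, 0, 0, 0, 0],
  [0.03, 0, 0, 0, 0, 0, 0],
])

```text
time: 62.28
eef_pos: [658.3, -58.6, 153.8]
orientation: [-3.14, -0.0, 1.625]
ft_force: [-0.3, -0.2, -0.9]
finger_gap: 62.2
grip_force: 29.9
```

```bash
python3 - <<'E'
from h import *
np.set_printoptions(precision=2,suppress=True)
s=status.get_state();p=s['eef_pos'];print(s['time'],p,s['orientation'])
c=snap('wrist')
for o in tins(c,40): print(*o)
E
```

```text
62.275 [658.29 -58.63 153.79] [-3.14 -0.    1.62]
yel 1760 [28. 98.] [455.46  17.66] [29.23 60.96] 86.0
yel 2553 [248. 116.] [650.42  12.48] [51.18 40.88] 3.1
yel 477 [283. 118.] [683.   13.7] [10.78 40.05] 1.8
ora 210 [273. 162.] [673.31 -34.32] [19.15 41.87] 3.1
ora 8184 [ 58. 215.] [ 453.08 -111.21] [130.64 109.54] 89.4
blu 7374 [240. 255.] [ 647.92 -134.24] [108.81  96.49] 3.1
blu 1399 [304. 256.] [ 718.86 -131.26] [24.71 95.32] 6.4
red 2012 [246. 167.] [651.44 -34.43] [49.46 41.65] 1.0
red 319 [280. 170.] [685.26 -35.67] [ 9.25 36.13] 1.1
gre 1223 [248. 202.] [654.26 -70.91] [48.64 27.05] 3.1
gre 210 [280. 202.] [687.61 -69.61] [ 7.89 28.72] 7.8
```

Call:
play_rows([
  [0.03, 0.0005, 0.0005, 0.04, 0, 0, 0],
  [0.03, 0, 0, 0.03, 0, 0, 0],
  [0.03, 0, 0, 0.012, 0, 0, 0],
  [0.03, 0, 0, 0.006, 0, 0, 0],
  [0.03, 0, 0, 0.003, 0, 0, 0],
  [0.03, 0, 0, 0.003, 0, 0, 0],
  [0.03, 0, 0, 0, 0, 0, 0],
])

```text
time: 63.2
eef_pos: [659.4, -57.9, 60.6]
orientation: [3.141, 0.0, 1.625]
ft_force: [1.4, 1.2, -1.3]
finger_gap: 62.0
grip_force: 29.9
```

Call:
play_rows([
  [0.03, 0, 0, 0.002, 0, 0, 0],
  [0.03, 0, 0, 0, 0, 0, 0],
])

```text
time: 63.45
eef_pos: [659.6, -58.2, 58.9]
orientation: [3.141, 0.001, 1.625]
ft_force: [-0.7, -2.0, 2.2]
finger_gap: 61.8
grip_force: 29.9
```

Call:
play_rows([
  [0.088, 0, 0, 0, 0, 0, 0],
  [0.088, 0, 0, 0, 0, 0, 0],
  [0.088, 0, 0, 0, 0, 0, 0],
  [0.088, 0, 0, 0, 0, 0, 0],
  [0.088, 0, 0, -0.043, 0, 0, 0],
  [0.088, 0, 0, -0.043, 0, 0, 0],
  [0.088, 0, 0, 0, 0, 0, 0],
])

```text
time: 64.32
eef_pos: [660.7, -58.2, 148.1]
orientation: [3.135, 0.002, 1.625]
ft_force: [-0.1, 0.0, -0.2]
finger_gap: 88.0
grip_force: 0.0
```

```bash
python3 - <<'E'
from h import *
p=status.get_state()['eef_pos'];print(p)
plan([(438,-147,150,1.571)],.088,step=45)
E
```

```text
[660.72369022 -58.21966095 148.06400639]
[[0.088,-0.0128,-0.0379,-0.0003,0,0,0.009],[0.088,-0.0131,-0.0378,-0.0003,0,0,0.009],[0.088,-0.0134,-0.0376,-0.0003,0,0,0.009],[0.088,-0.0138,-0.0375,-0.0003,0,0,0.009],[0.088,-0.0141,-0.0374,-0.0003,0,0,0.009],[0.088,-0.0145,-0.0373,-0.0003,0,0,0.009]]
```

Call:
play_rows([
  [0.088, -0.0128, -0.0379, 0, 0, 0, 0.009],
  [0.088, -0.0131, -0.0378, 0, 0, 0, 0.009],
  [0.088, -0.0134, -0.0376, 0, 0, 0, 0.009],
  [0.088, -0.0138, -0.0375, 0, 0, 0, 0.009],
  [0.088, -0.0141, -0.0374, 0, 0, 0, 0.009],
  [0.088, -0.0145, -0.0373, 0, 0, 0, 0.009],
  [0.088, 0, 0, 0, 0, 0, 0],
  [0.088, 0, 0, 0, 0, 0, 0],
])

```text
time: 65.32
eef_pos: [436.9, -146.6, 144.1]
orientation: [3.142, -0.0, 1.571]
ft_force: [0.0, 0.3, 0.8]
finger_gap: 88.2
grip_force: 0.0
```

```bash
python3 - <<'E'
from h import *
np.set_printoptions(precision=2,suppress=True)
s=status.get_state();p=s['eef_pos'];print(s['time'],p)
c=snap('wrist');t=snap('top')
np.save('w16.npy',c,allow_pickle=True)
h=cv2.cvtColor(c['color'],cv2.COLOR_RGB2HSV)
# tin orange is brighter/more saturated than tray wood
m=cv2.inRange(h,(9,200,150),(19,255,255))
k,l,st,ce=cv2.connectedComponentsWithStats(m)
for i in range(1,k):
    if st[i,4]>150:
        P=np.array([onz(c,*q,40)[:2] for q in np.argwhere(l==i)[:,::-1]],np.float32);r=cv2.minAreaRect(P);print('ORA',st[i],np.array(r[0]),np.array(r[1]),r[2])
for o in tins(c,40): print(*o)
print()
for o in tins(t,60):
  if o[3][1]>-400: print(*o)
E
```

```text
65.325 [ 436.91 -146.59  144.09]
ORA [ 220  175   52   36 1782] [ 430.65 -145.99] [35.67 50.36] 89.98920440673828
ORA [274 177  12  34 342] [ 464.38 -147.02] [33.9  10.42] 88.56260681152344
yel 1393 [255.  13.] [439.39   4.58] [19.47 42.69] 88.4
yel 903 [496.  22.] [626.05  -2.74] [38.79 28.14] 16.4
yel 3805 [103. 233.] [ 286.9  -188.23] [114.5   54.74] 45.9
ora 17155 [252. 190.] [ 437.78 -158.21] [205.89  86.08] 89.4
ora 1782 [252. 334.] [ 436.29 -320.32] [37.01 84.51] 90.0
blu 291 [495. 105.] [648.86 -62.27] [28.7  49.69] 16.4
red 998 [490.  62.] [632.   -37.64] [46.33 40.94] 2.2
gre 1034 [486. 132.] [644.96 -80.61] [57.1  40.17] 3.4

yel 228 [236. 141.] [649.69  10.46] [59.83 34.96] 0.3
yel 351 [309. 271.] [ 274.8  -195.65] [57.2  50.12] 44.9
blu 193 [261. 139.] [656.16 -61.14] [38.1  47.85] 89.7
```

Call:
play_rows([
  [0.088, -0.0005, 0, 0.045, 0, 0, 0],
  [0.088, 0, 0, 0.045, 0, 0, 0],
  [0.088, 0, 0, 0.023, 0, 0, 0],
  [0.088, 0, 0, 0.011, 0, 0, 0],
  [0.088, 0, 0, 0, 0, 0, 0],
  [0.03, 0, 0, 0, 0, 0, 0],
  [0.03, 0, 0, 0, 0, 0, 0],
  [0.03, 0, 0, 0, 0, 0, 0],
  [0.03, 0, 0, 0, 0, 0, 0],
  [0.03, 0, 0, 0, 0, 0, 0],
  [0.03, 0, 0, 0, 0, 0, 0],
])

```text
time: 66.8
eef_pos: [436.8, -147.3, 20.8]
orientation: [3.141, 0.0, 1.571]
ft_force: [-0.1, 1.3, 7.0]
finger_gap: 61.7
grip_force: 30.0
```

```bash
python3 - <<'E'
from h import *
p=status.get_state()['eef_pos'];print(p)
plan([(p[0],p[1],155,1.571),(656.4,-12,155,1.626)],.03,step=46)
E
```

```text
[ 436.75959802 -147.34828657   20.799744  ]
[[0.03,0,0,-0.0447,0,0,0.0],[0.03,0,0,-0.0447,0,0,0.0],[0.03,0,0,-0.0447,0,0,0.0],[0.03,0.0226,0.0366,0,0,0,-0.009],[0.03,0.0222,0.0368,0,0,0,-0.009],[0.03,0.0219,0.037,0,0,0,-0.009],[0.03,0.0215,0.0372,0,0,0,-0.009],[0.03,0.0212,0.0374,0,0,0,-0.009],[0.03,0.0208,0.0376,0,0,0,-0.009]]
```

Call:
play_rows([
  [0.03, 0, 0, -0.045, 0, 0, 0],
  [0.03, 0, 0, -0.045, 0, 0, 0],
  [0.03, 0, 0, -0.044, 0, 0, 0],
  [0.03, 0.0226, 0.0366, 0, 0, 0, -0.009],
  [0.03, 0.0222, 0.0368, 0, 0, 0, -0.009],
  [0.03, 0.0219, 0.037, 0, 0, 0, -0.009],
  [0.03, 0.0215, 0.0372, 0, 0, 0, -0.009],
  [0.03, 0.0212, 0.0374, 0, 0, 0, -0.009],
  [0.03, 0.0208, 0.0376, 0, 0, 0, -0.009],
  [0.03, 0, 0, 0, 0, 0, 0],
  [0.03, 0, 0, 0, 0, 0, 0],
])

```text
time: 68.18
eef_pos: [655.5, -12.2, 153.7]
orientation: [-3.14, -0.0, 1.625]
ft_force: [0.9, -0.4, -1.3]
finger_gap: 61.9
grip_force: 30.0
```

```bash
python3 - <<'E'
from h import *
np.set_printoptions(precision=2,suppress=True)
s=status.get_state();p=s['eef_pos'];print(s['time'],p,s['orientation'])
c=snap('wrist')
for o in tins(c,40): print(*o)
E
```

```text
68.175 [655.52 -12.19 153.74] [-3.14 -0.    1.62]
yel 1557 [ 40. 146.] [454.34  21.15] [29.74 61.82] 86.2
yel 1917 [248. 166.] [650.42  11.67] [51.21 36.84] 3.1
yel 344 [281. 169.] [683.33  11.9 ] [10.75 34.  ] 1.5
ora 7656 [241. 251.] [645.29 -72.12] [110.7  119.44] 3.1
ora 4720 [ 65. 234.] [460.28 -72.71] [108.03  82.65] 16.2
ora 1567 [303. 252.] [714.61 -79.87] [26.06 94.69] 6.9
red 1061 [247. 200.] [650.36 -22.83] [48.45 23.71] 3.1
red 171 [279. 200.] [683.52 -21.52] [ 8.09 22.87] 5.1
```

Call:
play_rows([
  [0.03, 0.0007, 0.0005, 0.04, 0, 0, 0],
  [0.03, 0, 0, 0.03, 0, 0, 0],
  [0.03, 0, 0, 0.012, 0, 0, 0],
  [0.03, 0, 0, 0.006, 0, 0, 0],
  [0.03, 0, 0, 0.003, 0, 0, 0],
  [0.03, 0, 0, 0.003, 0, 0, 0],
  [0.03, 0, 0, 0, 0, 0, 0],
])

```text
time: 69.1
eef_pos: [656.7, -11.3, 60.6]
orientation: [3.141, 0.0, 1.625]
ft_force: [-0.4, 0.2, -1.1]
finger_gap: 61.7
grip_force: 30.0
```

Call:
play_rows([
  [0.03, 0, 0, 0.001, 0, 0, 0],
  [0.03, 0, 0, 0, 0, 0, 0],
])

```text
time: 69.35
eef_pos: [656.7, -11.3, 59.5]
orientation: [3.141, 0.0, 1.625]
ft_force: [0.2, 0.3, -1.2]
finger_gap: 61.4
grip_force: 30.0
```

Call:
play_rows([
  [0.03, 0, 0, 0.001, 0, 0, 0],
  [0.088, 0, 0, 0, 0, 0, 0],
  [0.088, 0, 0, 0, 0, 0, 0],
  [0.088, 0, 0, 0, 0, 0, 0],
  [0.088, 0, 0, 0, 0, 0, 0],
  [0.088, 0, 0, -0.04, 0, 0, 0],
  [0.088, 0, 0, -0.04, 0, 0, 0],
  [0.088, 0, 0, -0.04, 0, 0, 0],
  [0.088, 0, 0, 0, 0, 0, 0],
])

```text
time: 70.47
eef_pos: [657.7, -11.4, 181.7]
orientation: [3.136, 0.001, 1.625]
ft_force: [0.4, -0.1, -0.7]
finger_gap: 87.9
grip_force: 0.0
```

```bash
python3 - <<'E'
from h import *
np.set_printoptions(precision=2,suppress=True)
s=status.get_state();p=s['eef_pos'];print(s['time'],p)
# back away to -x side for a view, turning to the handle yaw
plan([(540,-20,200,2.4)],.05,start=(p[0],p[1],p[2],1.625))
plan([(649.8,120.2,170,3.198)],.05,start=(540,-20,200,2.4))
E
```

```text
70.475 [657.74 -11.42 181.72]
[[0.05,-0.0004,-0.0236,-0.0037,0,0,-0.155],[0.05,0.0032,-0.0234,-0.0037,0,0,-0.155],[0.05,0.0068,-0.0226,-0.0037,0,0,-0.155],[0.05,0.0102,-0.0213,-0.0037,0,0,-0.155],[0.05,0.0134,-0.0195,-0.0037,0,0,-0.155]]
[[0.05,0.0027,0.0355,0.006,0,0,-0.16],[0.05,-0.0029,0.0355,0.006,0,0,-0.16],[0.05,-0.0085,0.0346,0.006,0,0,-0.16],[0.05,-0.0139,0.0328,0.006,0,0,-0.16],[0.05,-0.019,0.0302,0.006,0,0,-0.16]]
```

Call:
play_rows([
  [0.05, 0, -0.0236, 0, 0, 0, -0.155],
  [0.05, 0.0032, -0.0234, 0, 0, 0, -0.155],
  [0.05, 0.0068, -0.0226, 0, 0, 0, -0.155],
  [0.05, 0.0102, -0.0213, 0, 0, 0, -0.155],
  [0.05, 0.0134, -0.0195, 0, 0, 0, -0.155],
  [0.05, 0.0027, 0.0355, 0, 0, 0, -0.16],
  [0.05, -0.0029, 0.0355, 0, 0, 0, -0.16],
  [0.05, -0.0085, 0.0346, 0, 0, 0, -0.16],
  [0.05, -0.0139, 0.0328, 0, 0, 0, -0.16],
  [0.05, -0.019, 0.0302, 0, 0, 0, -0.16],
  [0.05, 0, 0, 0, 0, 0, 0],
  [0.05, 0, 0, 0, 0, 0, 0],
])

```text
time: 71.97
eef_pos: [647.9, 120.4, 177.4]
orientation: [-3.141, -0.002, -3.086]
ft_force: [-0.1, -0.4, 0.6]
finger_gap: 49.8
grip_force: 0.0
```

```bash
python3 - <<'E'
from h import *
np.set_printoptions(precision=2,suppress=True)
s=status.get_state();p=s['eef_pos'];print(s['time'],p,s['orientation'])
c=snap('wrist');sd=snap('side')
for o in tins(c,60): print(*o)
print()
for o in tins(sd,60):
  if o[3][0]>560 and o[3][1]>-300: print(*o)
print(proj(c,(649.8,120.2,137)))
T=lambda y,z:(657.7-.055*y,-34.3+y,z)
for n,y,z in(('yel',46,28),('red',0,28),('gre',-46,28),('blu',-23,66),('ora',23,66)): print(n,proj(c,T(y,z)),proj(sd,T(y,z)))
E
```

```text
71.975 [647.9  120.38 177.38] [-3.14 -0.   -3.09]
yel 1294 [154. 185.] [651.11  18.24] [61.16 29.93] 3.2
ora 953 [48.  5.] [499.1  -62.13] [ 9.34 73.97] 3.2
ora 3001 [119. 195.] [663.23 -16.52] [75.35 52.26] 3.5
blu 2469 [ 68. 190.] [659.45 -65.89] [61.25 52.59] 2.4
blu 365 [ 74. 224.] [697.18 -65.43] [12.31 50.37] 11.2

ora 162 [305. 205.] [662.14   1.29] [66.16 50.82] 1.8
blu 190 [307. 216.] [657.74 -51.34] [64.55 49.52] 83.1
[251.81 220.4 ]
yel [156.02 181.2 ] [301.69 210.21]
red [115.25 181.15] [305.07 219.01]
gre [ 74.48 181.11] [308.59 228.18]
blu [ 73.81 191.16] [307.5  215.24]
ora [120.02 191.2 ] [303.98 206.3 ]
```

Call:
play_rows([
  [0.05, 0, 0, 0.03, 0, 0, 0],
  [0.05, 0, 0, 0.03, 0, 0, 0],
  [0.05, 0, 0, 0.009, 0, 0, 0],
  [0.05, 0, 0, 0, 0, 0, 0],
  [0.005, 0, 0, 0, 0, 0, 0],
  [0.005, 0, 0, 0, 0, 0, 0],
  [0.005, 0, 0, 0, 0, 0, 0],
  [0.005, 0, 0, 0, 0, 0, 0],
  [0.005, 0, 0, 0, 0, 0, 0],
])

```text
time: 73.2
eef_pos: [648.6, 120.0, 109.5]
orientation: [-3.14, 0.0, -3.084]
ft_force: [-0.1, -5.1, 0.7]
finger_gap: 11.5
grip_force: 30.0
```

Call:
play_rows([
  [0.005, 0, -0.01, 0, 0, 0, 0],
  [0.005, 0, -0.018, 0, 0, 0, 0],
  [0.005, 0, -0.02, 0, 0, 0, 0],
  [0.005, 0, -0.02, 0, 0, 0, 0],
  [0.005, 0, -0.02, 0, 0, 0, 0],
  [0.005, 0, 0, 0, 0, 0, 0],
])

```text
time: 73.95
eef_pos: [653.0, 29.8, 109.5]
orientation: [-3.14, -0.002, -3.086]
ft_force: [-7.3, -2.2, 5.6]
finger_gap: 12.0
grip_force: 30.0
```

Call:
play_rows([
  [0.005, 0.0005, -0.02, 0, 0, 0, 0],
  [0.005, 0, -0.02, 0, 0, 0, 0],
  [0.005, 0, -0.014, 0, 0, 0, 0],
  [0.005, 0, -0.008, 0, 0, 0, 0],
  [0.005, 0, -0.003, 0, 0, 0, 0],
  [0.005, 0, 0, 0, 0, 0, 0],
])

```text
time: 74.7
eef_pos: [656.1, -34.1, 109.5]
orientation: [-3.141, -0.002, -3.085]
ft_force: [-6.6, -1.6, 5.6]
finger_gap: 11.8
grip_force: 30.0
```

Call:
play_rows([
  [0.005, 0, -0.002, 0, 0, 0, 0],
  [0.005, 0, 0, 0, 0, 0, 0],
])

```text
time: 74.95
eef_pos: [656.1, -34.9, 109.5]
orientation: [3.141, -0.002, -3.084]
ft_force: [-7.4, 3.7, 6.8]
finger_gap: 11.7
grip_force: 30.0
```

Call:
play_rows([
  [0.05, 0, 0, 0, 0, 0, 0],
  [0.05, 0, 0, 0, 0, 0, 0],
  [0.05, 0, 0, 0, 0, 0, 0],
  [0.05, 0, 0, 0, 0, 0, 0],
  [0.05, 0, 0, -0.04, 0, 0, 0],
  [0.05, 0, 0, -0.04, 0, 0, 0],
  [0.05, 0, 0, -0.04, 0, 0, 0],
  [0.05, 0.04, 0, -0.01, 0, 0, 0],
  [0.05, 0.045, 0, 0, 0, 0, 0],
  [0.05, 0.045, 0, 0, 0, 0, 0],
  [0.05, 0, 0, 0, 0, 0, 0],
])

```text
time: 76.32
eef_pos: [525.3, -41.2, 239.8]
orientation: [-3.142, -0.0, -3.084]
ft_force: [1.0, -0.4, -0.6]
finger_gap: 49.5
grip_force: 0.0
```

```bash
python3 - <<'E'
from h import *
np.set_printoptions(precision=2,suppress=True)
s=status.get_state();p=s['eef_pos'];print(s['time'],p,s['ft_force'])
t=snap('top');sd=snap('side')
COL2={k:v for k,v in COL.items()}
T=lambda y,z:(657.7-.055*y,-34.3+y,z)
for nm,c in(('top',t),('side',sd)):
  h=cv2.cvtColor(c['color'],cv2.COLOR_RGB2HSV);print(nm)
  for n,y,z in(('yel',46,50),('red',0,50),('gre',-46,50),('blu',-23,88),('ora',23,88)):
    u,v=proj(c,T(y,z)); lo,hi=COL[n]
    m=cv2.inRange(h,(lo,60,40),(hi,255,255)); M=np.zeros_like(m);U,V=int(u),int(v);M[V-25:V+25,U-25:U+25]=m[V-25:V+25,U-25:U+25]
    q=np.argwhere(M); print(n,len(q),q.mean(0)[::-1] if len(q) else '', 'pred',u,v)
  print('fin',proj(c,T(0,137)),'keys',[c['color'][int(b),int(a)].tolist() for a,b in [proj(c,x) for x in((431.8,121.5,112),(434,183.5,112),(436.5,245.5,112),(665.8,-169,116))]])
# hood front edge/fin in top: bright fin
c=t;u,v=proj(c,T(0,137));U,V=int(u),int(v);print(c['color'][V,U-12:U+13].sum(1)//3)
E
```

```text
76.325 [525.3  -41.22 239.75] [ 0.97 -0.44 -0.61]
top
yel 0  pred 235.59728168958188 139.98406892176774
red 0  pred 251.22951627945903 139.22507102252834
gre 0  pred 266.8365656179088 138.4672959524894
blu 0  pred 259.58145940947304 135.54708396428012
ora 0  pred 243.53351074378497 136.32355439214635
fin [252.02 131.42] keys [[79, 70, 60], [67, 60, 52], [126, 100, 76], [59, 58, 56]]
side
yel 3 [314.67 223.  ] pred 302.0274548521404 205.4657865531813
red 9 [297.67 223.89] pred 305.44425489568647 214.24110882869974
gre 66 [308.85 224.2 ] pred 309.0071624347019 223.39167704874882
blu 154 [308.01 216.42] pred 307.9073985970361 210.31038505067104
ora 10 [305.4 206. ] pred 304.3512378892381 201.3928388667262
fin [307.   194.54] keys [[14, 13, 16], [6, 10, 13], [106, 111, 113], [21, 21, 23]]
[161 166 162 143 131 144 155 158 158 157 156 156 154 155 153 152 152 152
 151 149 150 146 148 147 147]
```

Call:
play_rows([
  [0.05, 0.006, -0.05, 0, 0, 0, 0],
  [0.05, 0.006, -0.05, 0, 0, 0, 0],
  [0.05, 0.006, -0.05, 0, 0, 0, 0],
  [0.05, 0.006, -0.05, 0, 0, 0, 0],
  [0.05, 0.006, -0.05, 0, 0, 0, 0],
  [0.05, 0.006, -0.05, 0, 0, 0, 0],
  [0.05, 0.006, -0.05, 0, 0, 0, 0],
  [0.05, 0, 0, 0, 0, 0, 0],
])

```text
time: 77.42
eef_pos: [505.4, -396.5, 237.8]
orientation: [3.141, -0.001, -3.087]
ft_force: [0.4, 0.6, -0.0]
finger_gap: 49.9
grip_force: 0.0
```

```bash
python3 - <<'E'
from h import *
np.set_printoptions(precision=1,suppress=True)
t0=np.load('top0.npy',allow_pickle=True).item();t=snap('top')
T=lambda y,z:(657.7-.055*y,-34.3+y,z)
h=cv2.cvtColor(t['color'],cv2.COLOR_RGB2HSV)
for n,(lo,hi) in COL.items():
    m=cv2.inRange(h,(lo,45,40),(hi,255,255));M=np.zeros_like(m);M[110:170,215:290]=m[110:170,215:290]
    k,l,st,ce=cv2.connectedComponentsWithStats(M)
    for i in range(1,k):
        if st[i,4]>25:
            w=onz(t,*ce[i],60);th=.055;R=np.array([[np.cos(th),-np.sin(th)],[np.sin(th),np.cos(th)]]);print(n,st[i],ce[i],'case',R.T@(w[:2]-[657.7,-34.3]))
for c in(t0,t):
    u,v=proj(c,T(0,137));U,V=int(u),int(v);print('fin row',c['color'][V,U-8:U+9].sum(1)//3)
    print('block',c['color'][214,140:212:3].sum(1)//3)
s=status.get_state();print(s['eef_pos'],s['time'])
E
```

```text
yel [232 135   5  15  55] [234.3 142.3] case [-9.4 50.2]
ora [237 131  14  17 158] [242.9 138.4] case [ 1.1 24.5]
fin row [216 216 215 215 211 192 173 180 195 203 205 202 200 197 199 199 198]
block [113 107  74  58  58  54  72 121 106  83  51  58  54  55 121 107 110  60
  54  56  61 150 161 154]
fin row [179 177 178 179 174 163 157 175 195 201 195 182 175 175 174 174 174]
block [125 153 139  99 101 101 100 101 107  86  49  55  50  54 117 107 109  53
  53  57  57 151 161 153]
[ 505.9 -394.5  238.2] 77.475
```

```bash
python3 -c "
from cell import hand_in
print(hand_in())"
```

```text
the job is handed in; nothing more can be done
None
```

The job is handed in at 77 s: the third key opened the lock and was left in it, the two wrong keys are back in slots 1 and 2, all five tins are stacked as a pyramid, and the hood is shut; `hand_in()` returned no verdict, and the hood hid the red and green tins in the last views.

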